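Stand the battery cell on the recording station and show its record plate to the camera

ROBOT

A 6-joint arm with a two-finger parallel gripper is mounted at the origin on the work surface. World frame = base frame: x ahead of the robot, y to its left, z up, the work surface at z = 0. Lengths are in m, angles in rad, forces in N, time in s.
With the tool pointing down it reaches from about 0.3 to 0.875 m from the base axis. Payload 4.2 kg.
Tool frame: the origin (TCP) lies at the very end of the fingers, on their centre line; the grasp point (between the pads) lies 19 mm behind it; z points along the fingers, y is the direction in which the jaws open and shut (so a half turn about z gives the same grasp; the last joint's range is limited). The gripper opens to 85 mm and grips with 20 to 120 N. Pads are 22 mm wide; open, the fingers measure 114 mm over their backs; the gripper's body (76 mm by 85 mm) begins 54 mm behind the grasp point. The pads swing forward as they close: fully open they stand 13 mm farther back than shut.
Start: joints at [1.32, 0.32, 1.565, -0, 1.257, -0.02], TCP at [0.132, 0.56, 0.231] pointing down, gripper open.
Joint ranges: [-3.11, 3.11], [-0.84, 2.01], [0.21, 2.61], [-1.34, 4.49], [0.05, 2.63], [-2.56, 2.56]. Speed limits (rad/s): [2.57, 2.57, 3.14, 3.14, 3.14, 3.14].

INTERFACE

Orientations are given as a unit quaternion [x, y, z, w].
In Python, from bench import robot, optics, ticket gives the robot as it stands.
- The arm moves only by the tool play_rows, never from a script. Its argument "rows" is a list of rows, each a list of 6 numbers: the shift along the tool's x, y, z in cm, then the turn, a rotation vector about the tool's x, y, z in degrees. A call has 1 to 8 rows; each row shifts and turns the commanded pose from where the row before left it, along the tool's axes as they then stand; what a row does not reach is not made up. A row lasts 1/12 s, in which the tool goes at most 41.7 mm and 7.16 degrees, less where a joint would pass 70% of its speed; a pose out of reach is approached as far as the arm can. A call is refused whole if a number of a shift passes 4.17 or a number of a turn 7.16, either way. A call with a gripper value outside its range is refused whole. "fingers" is the finger opening in cm, from 0 to 8.54, set as the call begins (left out, the last holds). The fingers move at their own pace and stop on an object; the grip force is fixed at half the most. Time passes only in rows, so rows that do not move let the fingers close. It gives the time, the measured TCP pose, the force and the opening at its end, in the units of the state.
- robot.state(): the state, without advancing time (a new reading comes with each control period).
- optics.grab_frame(name): name is "scene" or "top" or "wrist"; returns a dict with "frame" (384x512x3 uint8, blue, green, red), "K" (3x3 intrinsics, pixels), "extrinsics" (4x4, takes a point from world to camera coordinates). Camera axes: x right, y down, z forward; pixel columns grow to the right and rows downward; lengths in m; the calibration is good to about 2 mm. The wrist camera is an equidistant fisheye: a pixel r from the principal point sees the ray r / f radians off the axis. A picture is of the moment at which its call begins. There is no depth.
- ticket.close_job(): hands the job in, once; it reports no verdict.
The state is a dict: "t": time; "joints": joint angles; "joint_vel": joint speeds; "tau": joint torques, N m; "eef_pos": TCP position; "orientation": TCP orientation; "wrist_force": force on the tool from outside, world axes, zero at the start; "ft_torque": the same for the moment, N m; "finger_gap": finger opening in m.
Only numpy, scipy, OpenCV 4.12 (cv2) and the standard library are available. Lean on these libraries where they do the work, as an engineer would, in place of code of your own. Each camera call takes 0.05 s, during which the arm holds its last target.

TASK

The big battery cell has fallen over: stand it upright, terminal stud up, on the round dark mark of the recording station and let go of it. Then pick up its record plate by the clear end, find the frosted end by the notched corner, and hold the plate still and level in the air with the label face up and the frosted end pointing at the camera post, the frosted end centred about 12 cm above the table over the white square patch. Finish while holding it there, touching nothing else with the plate; do not drop the cell from a height, and leave the other things on the bench where they are.

Things in the scene. Friction and masses are not known exactly. Their poses are not given: they have to be found in the camera images.
- cell_center (a point): Plain steel cylindrical battery cell, 46 mm diameter, 95 mm long, about 0.42 kg, lying on its side on the table (it can roll), stud end roughly away from the robot. This point is its centre. Its z axis runs along the cell to the end with the terminal stud (18 mm wide, 3 mm proud, beyond the 95); stood rightly, z is up and this point is 47.5 mm above the face it stands on.
- stand_mark (a point): Centre of the round dark mark (84 mm diameter, flat) on the grey metal base of the recording station, at the height of the base's top face, 8 mm above the table. The cell is to stand here. Axes as the station's.
- read_point (a point): Point in the air, 120 mm above the table, over the 50 mm white square patch on the station's base: the middle of the frosted end goes here. x is level and points at the camera post, y away from the round mark (115 mm away along -y), z up. The 14 mm post stands 72 mm along +x; the camera head on it is all above 185 mm and beyond 30 mm along +x. Free from -x.
- station: The recording station, fixed: grey metal base plate 170 mm (x) by 230 mm (y) and 8 mm thick, origin under the middle of the base; its x axis points to the side where the camera post stands.
- plate_mid (a point): Centre of the glass record plate, 120 x 40 x 6 mm, 0.07 kg, lying level, label face up, either end foremost, across a fixed round grey rest (48 mm diameter, 26 mm high) with both ends overhanging. x runs to the frosted end (last 38 mm), z out of the label face. A 12 x 12 mm notch is cut from the frosted end's +x +y corner; the clear end (-x) has whole corners.
- plate_label (a point): Middle of the frosted end of the record plate, 40 mm from the plate's centre towards the frosted end, half-way through. Axes as the plate's.
- multimeter: Bystander: black multimeter, 82 x 160 x 40 mm, lying flat. Origin under its centre.
- cell_holder: Bystander: orange block 90 x 50 mm with small cells standing in it, 66 mm high. Origin under its centre.
- tape: Bystander: roll of black tape, 64 mm diameter, 18 mm high. Origin under its centre.
- screwdriver: Bystander: screwdriver lying along its x axis, handle to -x.
- jar: Bystander: small glass jar, 52 mm diameter, 55 mm high. Origin under its centre.
- wrench: Bystander: wrench lying along its x axis.
- module: Bystander: black box 60 x 90 x 25 mm. Origin under its centre.
Not all that is in view belongs to the job. What is shaped like the part that bears cell_center but pink or turquoise is not meant. What is shaped like the part that bears plate_mid but pink is not meant.

How it is judged:
By the outcome, as a careful person would: the job done as asked, in the order asked, and still so for the second after the job is handed in, while the arm keeps its last pose, push and grip.
It also fails if it takes over 56 s, if anything falls off the work surface, if the arm or the gripper's body presses on something with over 40 N, if the wrist force passes 120 N, or if a joint passes its speed limit or range.

## Working session

There is one attempt and no reset: what is moved stays moved. The work goes in short steps, Python scripts to look and compute and a tool call to move; the robot and the scene stay as the last step left them, time stands still between calls to the robot, and variables do not carry over. Pictures are saved under pics/ and viewed, and the job is handed in when it is done.

Besides the shell and the picture viewer there is one more tool, called after ">>>" as a command line: name --pt "numbers of a row" for each row, then --argument value for the rest. play_rows: Moves the arm, as the interface text tells. Its arguments: {"type":"object","properties":{"rows":{"type":"array","items":{"type":"array","items":{"type":"number"}}},"fingers":{"type":"number"}},"required":["rows"]}

```bash
ls; mkdir -p pics; python3 - <<'E'
from bench import robot, optics
import cv2
print(robot.state())
for n in ["scene","top","wrist"]:
    f=optics.grab_frame(n); cv2.imwrite(f"pics/{n}0.png",f["frame"]); print(n,f["K"],f["extrinsics"])
E
```

```text
pics
{'t': 0.0, 'joints': array([ 1.31999141e+00,  3.20284743e-01,  1.56569186e+00,  4.44219453e-05,
        1.25739378e+00, -1.99663142e-02]), 'joint_vel': array([-0.00060076,  0.00068059, -0.00123992,  0.00105312, -0.00128089,
       -0.00035129]), 'tau': array([ 5.20009398e-04, -4.15510905e+01, -2.34160262e+01,  1.30641893e-04,
        8.11529666e-03, -3.50648321e-06]), 'eef_pos': array([0.13140395, 0.55928782, 0.23048139]), 'orientation': array([ 1.15169983e-01,  9.93345400e-01, -8.77878716e-04, -1.40901726e-04]), 'wrist_force': array([-0.43394658, -0.09273817, -0.42532463]), 'ft_torque': array([-0.01144768, -0.0155336 , -0.00760331]), 'finger_gap': 0.08550787232111902}
scene [[447.20465105   0.         254.91128163]
 [  0.         447.20465105 192.65675643]
 [  0.           0.           1.        ]] [[ 6.80923471e-01  7.32354525e-01 -2.77468995e-04 -4.23690120e-01]
 [ 4.31458880e-01 -4.01464905e-01 -8.07879425e-01 -1.26642755e-01]
 [-5.91765546e-01  5.49984345e-01 -5.89347740e-01  1.68123498e+00]
 [ 0.00000000e+00  0.00000000e+00  0.00000000e+00  1.00000000e+00]]
top [[363.49037708   0.         257.03519417]
 [  0.         363.49037708 188.67192116]
 [  0.           0.           1.        ]] [[ 2.58903357e-02 -9.99664685e-01  4.56911836e-04  2.28164938e-02]
 [-9.96632002e-01 -2.58473628e-02 -7.78239447e-02  5.66986250e-01]
 [ 7.78096591e-02  1.55951510e-03 -9.96967013e-01  1.03893606e+00]
 [ 0.00000000e+00  0.00000000e+00  0.00000000e+00  1.00000000e+00]]
wrist [[297.31863964   0.         253.77336217]
 [  0.         297.31863964 190.37990435]
 [  0.           0.           1.        ]] [[ 0.22980428  0.97323193 -0.00309772 -0.57393873]
 [ 0.92613038 -0.21770197  0.30803955 -0.04083482]
 [ 0.29911955 -0.0736577  -0.95136851  0.38063373]
 [ 0.          0.          0.          1.        ]]
```

View pics/scene0.png

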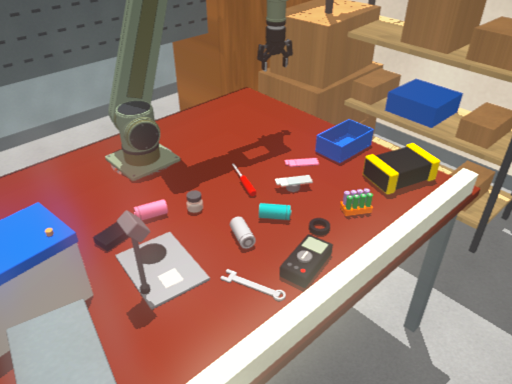

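View pics/top0.png

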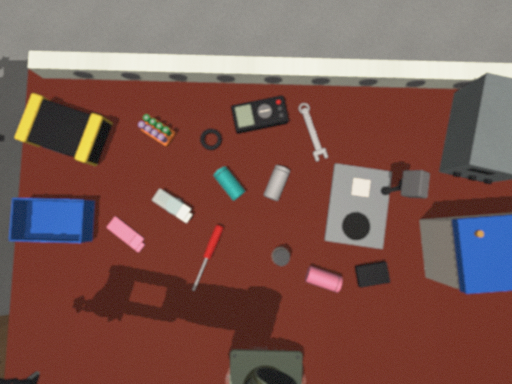

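View pics/wrist0.png

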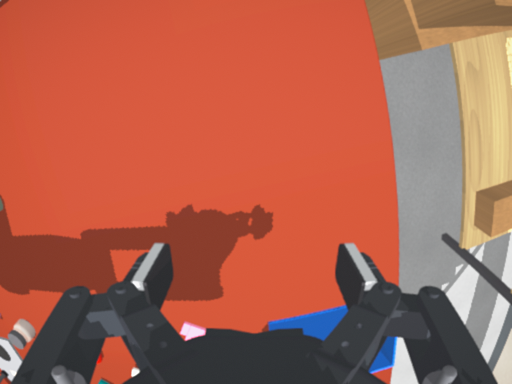

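Candidates for the cell: steel (277,183), turquoise (229,183) and pink (324,279) in the top view. The steel one fits. Plates: white at (172,205), pink at (126,234), and the white one fits. I'll confirm both in crops.

```bash
cat > h.py <<'E'
import numpy as np, cv2
from bench import robot, optics
def ray(f,uv):
    K,E=f["K"],f["extrinsics"]; R,t=E[:3,:3],E[:3,3]
    d=R.T@np.linalg.inv(K)@np.array([uv[0],uv[1],1.]); return -R.T@t,d
def onz(f,uv,z):
    c,d=ray(f,uv); return c+d*(z-c[2])/d[2]
def proj(f,p):
    K,E=f["K"],f["extrinsics"]; q=K@(E[:3,:3]@np.array(p)+E[:3,3]); return q[:2]/q[2]
E
python3 - <<'E'
import cv2,numpy as np
t=cv2.imread('pics/top0.png'); s=cv2.imread('pics/scene0.png')
r=lambda im,x0,y0,x1,y1:cv2.resize(im[y0:y1,x0:x1],(390,290),interpolation=cv2.INTER_CUBIC)
a=np.hstack([r(t,247,160,307,205),r(t,143,183,203,228)])
b=np.hstack([r(s,210,208,270,253),r(s,263,163,323,208)])
cv2.imwrite('pics/crop1.png',np.vstack([a,b]))
cv2.imwrite('pics/crop2.png',cv2.resize(t[155:255,320:440],(780,600*100//92*78//78-52),interpolation=cv2.INTER_CUBIC))
E
```

```text
(no output)
```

View pics/crop1.png

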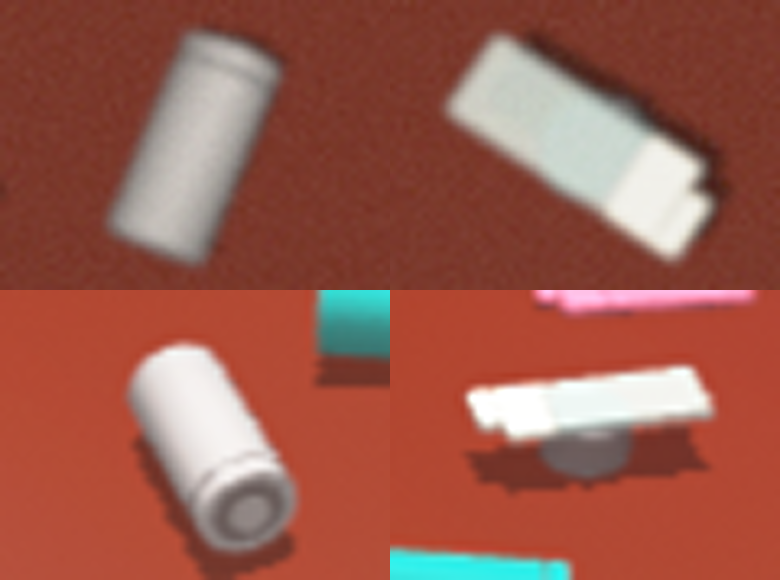

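View pics/crop2.png

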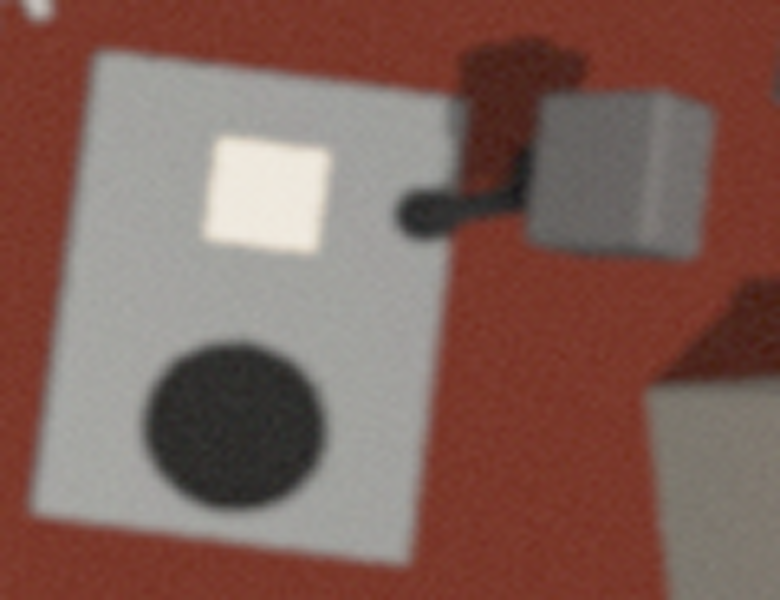

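The steel cell's stud end faces away from the robot: the stud is visible in the scene crop, and the groove ring is at top-view (285,167). The white plate's notched frosted end is at the lower right, (187,215). Measuring next.

```bash
cat > meas.py <<'E'
from h import *
f={n:optics.grab_frame(n) for n in ["top","scene"]}
T=f["top"]; im=T["frame"]; hsv=cv2.cvtColor(im,cv2.COLOR_BGR2HSV)
print("cam",ray(T,(256,190))[0])
m=((hsv[...,1]<70)&(hsv[...,2]>90)).astype(np.uint8)*255
big=lambda box:(lambda mm:mm)(m)
def blob(x0,y0,x1,y1,mask):
    z=np.zeros_like(mask); z[y0:y1,x0:x1]=mask[y0:y1,x0:x1]
    c,_=cv2.findContours(z,cv2.RETR_EXTERNAL,cv2.CHAIN_APPROX_NONE); return max(c,key=cv2.contourArea)
def rect(c,z):
    P=np.array([onz(T,p,z)[:2] for p in c[:,0,:].astype(float)],np.float32)
    return cv2.minAreaRect(P),P
def boxpts(r): return cv2.boxPoints(r)
for nm,b,z in [("cell",(255,155,300,210),.023),("plate",(145,180,205,230),.032)]:
    r,P=rect(blob(*b,m),z); print(nm,r); print(boxpts(r).round(4).tolist())
white=((hsv[...,1]<60)&(hsv[...,2]>200)).astype(np.uint8)*255
r,P=rect(blob(340,170,380,205,white),.008); print("patch",r)
r,P=rect(blob(320,155,395,255,m),.008); print("base",r,boxpts(r).round(4).tolist())
dark=(hsv[...,2]<80).astype(np.uint8)*255
r,P=rect(blob(338,208,374,243,dark),.008); print("mark",r)
E
python3 meas.py
```

```text
cam [0.48364665 0.03584371 1.07989966]
cell ((0.5869587659835815, -0.019021503627300262), (0.046625666320323944, 0.10198857635259628), 69.472412109375)
[[0.531000018119812, -0.023000000044703484], [0.6265000104904175, -0.05869999900460243], [0.6428999900817871, -0.01510000042617321], [0.5473999977111816, 0.02070000022649765]]
plate ((0.5120961666107178, 0.2784231901168823), (0.12566420435905457, 0.049102988094091415), 58.72955322265625)
[[0.4584999978542328, 0.23749999701976776], [0.5005000233650208, 0.21199999749660492], [0.5656999945640564, 0.31940001249313354], [0.5236999988555908, 0.3449000120162964]]
patch ((0.5800137519836426, -0.2683909833431244), (0.052177347242832184, 0.051931776106357574), 81.97567749023438)
base ((0.5256251096725464, -0.26116493344306946), (0.17325960099697113, 0.2323756366968155), 83.2691421508789) [[0.4000999927520752, -0.3336000144481659], [0.6309000253677368, -0.36079999804496765], [0.651199996471405, -0.18880000710487366], [0.4203999936580658, -0.1615000069141388]]
mark ((0.46651118993759155, -0.25421229004859924), (0.07302235066890717, 0.07381537556648254), 1.4820804595947266)
```

>>> play_rows --pt "-3.17 -2.53 0 0 0 0" --pt "-3.17 -2.53 0 0 0 0" --pt "-3.17 -2.53 0 0 0 0" --pt "-3.17 -2.53 0 0 0 0" --pt "-3.17 -2.53 0 0 0 0" --pt "-3.17 -2.53 0 0 0 0" --pt "-3.17 -2.53 0 0 0 0" --pt "-3.17 -2.53 0 0 0 0"

```text
t: 0.92
eef_pos: [0.3328, 0.303, 0.2315]
orientation: [0.115, 0.993, 0.0, 0.0]
wrist_force: [0.9, 0.4, 0.1]
finger_gap: 0.0853
```

```bash
cat > log.py <<'E'
from h import *
from scipy.spatial.transform import Rotation as R
import json
s=robot.state(); print("t",s["t"],"p",s["eef_pos"].round(4),"gap",round(s["finger_gap"],4),"F",s["wrist_force"].round(1)); print("q",s["joints"].round(3)); print(R.from_quat(s["orientation"]).as_matrix().round(3))
open("log.jsonl","a").write(json.dumps(dict(q=s["joints"].tolist(),p=s["eef_pos"].tolist(),o=s["orientation"].tolist()))+"\n")
E
python3 log.py
```

```text
t 0.9167 p [0.3328 0.303  0.2315] gap 0.0853 F [0.9 0.4 0.1]
q [ 0.713  0.122  1.829  0.     1.191 -0.627]
[[-0.974  0.228  0.   ]
 [ 0.228  0.974  0.   ]
 [-0.     0.    -1.   ]]
```

>>> play_rows --pt "-3.17 -2.53 0 0 0 0" --pt "-3.17 -2.53 0 0 0 0" --pt "-3.17 -2.53 0 0 0 0" --pt "-3.17 -2.53 0 0 0 0" --pt "-3.17 -2.53 0 0 0 0" --pt "-3.17 -2.53 0 0 0 0" --pt "-3.17 -2.53 0 0 0 0" --pt "-3.17 -2.53 0 0 0 0"

```text
t: 1.58
eef_pos: [0.5335, 0.0478, 0.2313]
orientation: [0.115, 0.993, 0.0, 0.0]
wrist_force: [0.1, 0.8, -0.3]
finger_gap: 0.0852
```

>>> play_rows --pt "-3.2 -2.6 0 0 0 0" --pt "-3.2 -2.6 0 0 0 0" --pt "0 0 0 0 0 7.1" --pt "0 0 0 0 7 0" --pt "0 0 0 0 7 0"

```text
t: 2.0
eef_pos: [0.582, -0.0159, 0.2325]
orientation: [0.175, 0.977, 0.022, -0.122]
wrist_force: [-0.1, 0.4, 0.6]
finger_gap: 0.0854
```

```bash
python3 log.py; python3 - <<'E'
from h import *
f=optics.grab_frame("wrist"); cv2.imwrite("pics/w1.png",f["frame"])
E
```

```text
t 2.0 p [ 0.582  -0.0159  0.2325] gap 0.0854 F [-0.1  0.4  0.6]
q [-0.084  0.455  1.374  0.067  1.552 -1.308]
[[-0.909  0.348 -0.231]
 [ 0.337  0.937  0.086]
 [ 0.246  0.001 -0.969]]
```

View pics/w1.png

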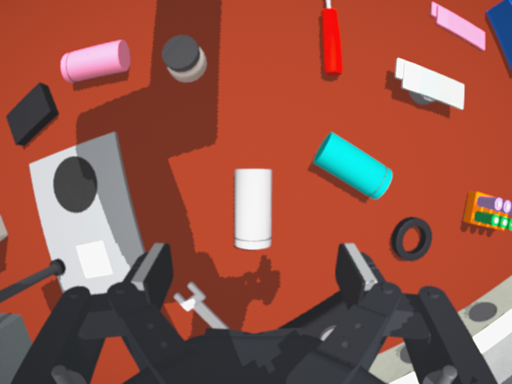

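```bash
cat > kin.py <<'E'
import numpy as np, json
from scipy.optimize import least_squares
from scipy.spatial.transform import Rotation as R
LO=np.array([-3.11,-.84,.21,-1.34,.05,-2.56]);HI=np.array([3.11,2.01,2.61,4.49,2.63,2.56])
Ry=lambda a:R.from_euler('y',a).as_matrix(); Rz=lambda a:R.from_euler('z',a).as_matrix()
def fk(q,P,s4=1):
    d,h,L1,L2,Lt,o=P
    A=Rz(q[0]); p=A@np.array([o,d,h]); A=A@Ry(q[1]); p=p+A@[0,0,L1]; A=A@Ry(q[2]); p=p+A@[0,0,L2]; w=p
    A=A@Rz(s4*q[3])@Ry(q[4]); p=p+A@[0,0,Lt]; A=A@Rz(q[5]+np.pi/2); return p,A,w
def data():
    D=[json.loads(l) for l in open('log.jsonl')]
    return [dict(q=[1.31999,.32028,1.56569,0,1.25739,-.01997],p=[.1314,.5593,.2305],o=[.11517,.993345,-.00088,-.00014])]+D
def fit(s4=1):
    D=data()
    def e(P): return np.concatenate([(fk(x['q'],P,s4)[0]-x['p']) for x in D]+[.02*(P-[.012,.35,.45,.45,.4,0])*[0,1,1,1,1,.3]])
    return least_squares(e,[.012,.35,.45,.45,.4,0]).x
def ik(p,Rm,P,s4,q0,n=1):
    def e(q):
        pp,A,_=fk(q,P,s4); return np.concatenate([(pp-p)*5,(R.from_matrix(A.T@Rm)).as_rotvec()])
    r=least_squares(e,np.clip(q0,LO+.01,HI-.01),bounds=(LO,HI)); return r.x,np.abs(r.fun).max()
if __name__=="__main__":
    for s4 in (1,-1):
        P=fit(s4); print(s4,P.round(4))
        for x in data():
            p,A,w=fk(x['q'],P,s4); print((1000*(p-x['p'])).round(1), R.from_matrix(A.T@R.from_quat(x['o']).as_matrix()).magnitude().round(3))
E
python3 kin.py
```

```text
1 [ 0.0115  0.1125  0.5989  0.4222  0.3195 -0.0148]Traceback (most recent call last):
  File "kin.py", line 25, in <module>
    p,A,w=fk(x['q'],P,s4); print((1000*(p-x['p'])).round(1), R.from_matrix(A.T@R.from_quat(x['o']).as_matrix()).magnitude().round(3))
                                                             ^^^^^^^^^^^^^^^^^^^^^^^^^^^^^^^^^^^^^^^^^^^^^^^^^^^^^^^^^^^^^^^^^^^^
AttributeError: 'float' object has no attribute 'round'
```

```bash
sed -i 's/\.magnitude()\.round(3)/.magnitude()/' kin.py; python3 kin.py
```

```text
1 [ 0.0115  0.1125  0.5989  0.4222  0.3195 -0.0148]
[0.1 0.2 0.1] 4.534788755809015e-05
[ 0.2  0.2 -0.5] 3.890545574264339e-16
[-0.5  0.1  0.5] 3.320139219626609e-16
-1 [0.0232 0.0616 0.5262 0.3931 0.2078 0.0252]
[-13.9  -7.    1. ] 4.534788755809015e-05
[-4.4 11.7 -0.9] 4.126730239624403e-05
[  3.9 -23.9   0. ] 0.1339345295409461
```

>>> play_rows --pt "0 0 0 0 7 0" --pt "0 0 0 0 7 0" --pt "0 0 0 0 0 0"

```text
t: 2.3
eef_pos: [0.5849, -0.0168, 0.2261]
orientation: [0.172, 0.954, 0.043, -0.242]
wrist_force: [-0.4, 0.2, -0.8]
finger_gap: 0.0851
```

```bash
cat > go.py <<'E'
import sys
from h import *
from scipy.spatial.transform import Rotation as R
# usage: go.py x y z  -> shift in tool axes (cm)
s=robot.state(); A=R.from_quat(s["orientation"]).as_matrix()
print("tool shift cm",(A.T@(np.array([float(v) for v in sys.argv[1:4]])-s["eef_pos"])*100).round(2))
E
python3 log.py; python3 kin.py|head -5; python3 go.py .5864 -.0189 .0098
```

```text
t 2.3 p [ 0.5849 -0.0168  0.2261] gap 0.0851 F [-0.4  0.2 -0.8]
q [-0.11   0.594  1.219  0.118  1.81  -1.325]
[[-0.824  0.349 -0.446]
 [ 0.308  0.937  0.164]
 [ 0.476 -0.002 -0.88 ]]
1 [ 0.0115  0.1116  0.5988  0.4212  0.3188 -0.0138]
[0.1 0.1 0.1] 4.534788755809015e-05
[ 0.2  0.2 -0.4] 3.890545574264339e-16
[-0.4  0.   0.4] 3.320139219626609e-16
[-0.   0.   0.1] 3.176327765945466e-16
tool shift cm [-10.48  -0.1   18.92]
```

```bash
cat > place.py <<'E'
from kin import *
P=fit(); q0=np.array(data()[-1]['q'])
def pose(phi,tau,M=(.4665,-.2542),s=.008,lift=0,zb=.008):
    u=np.array([np.cos(phi),np.sin(phi),0]); z=np.array([0,0,1.])
    tz=np.cos(tau)*u-np.sin(tau)*z; tx=-np.cos(tau)*z-np.sin(tau)*u; A=np.stack([tx,np.cross(tz,tx),tz],1)
    return np.array([*M,zb+.0475+lift])+s*z+.015*tz,A
if __name__=="__main__":
  for tau in (28,):
   for phi in range(-180,180,15):
    p,A=pose(np.radians(phi),np.radians(tau),lift=.03); best=None
    for s in ([-.5,.5,1.2,0,.5,-1.3],[-.5,.5,1.2,1.57,1.2,-1.3],[-.5,.5,1.2,-1.2,1.2,0],[-.5,.5,1.2,3.1,.6,1],[-.5,.5,1.2,3.1,.6,-1]):
        q,e=ik(p,A,P,1,s)
        if e<.002:
            m=np.minimum(q-LO,HI-q).min(); pp,_,w=fk(q,P); print(tau,phi,q.round(2),"margin",round(m,2),"wrist",w.round(2)); 
E
python3 place.py
```

```text
28 -180 [-0.35  0.87  1.36 -0.33  1.94  1.28] margin 0.69 wrist [ 0.73 -0.25  0.24]
28 -180 [-0.35  0.87  1.36 -0.33  1.94  1.28] margin 0.69 wrist [ 0.73 -0.25  0.24]
28 -180 [-0.35  0.87  1.36 -0.33  1.94  1.28] margin 0.69 wrist [ 0.73 -0.25  0.24]
28 -165 [-0.26  0.84  1.45 -0.48  1.84  1.17] margin 0.79 wrist [ 0.73 -0.18  0.24]
28 -165 [-0.26  0.84  1.45 -0.48  1.84  1.17] margin 0.79 wrist [ 0.73 -0.18  0.24]
28 -165 [-0.26  0.84  1.45 -0.48  1.84  1.17] margin 0.79 wrist [ 0.73 -0.18  0.24]
28 -150 [-0.19  0.79  1.57 -0.62  1.71  1.09] margin 0.72 wrist [ 0.7  -0.12  0.24]
28 -150 [-0.19  0.79  1.57 -0.62  1.71  1.09] margin 0.72 wrist [ 0.7  -0.12  0.24]
28 -150 [-0.19  0.79  1.57 -0.62  1.71  1.09] margin 0.72 wrist [ 0.7  -0.12  0.24]
28 -135 [-0.12  0.73  1.7  -0.76  1.57  1.04] margin 0.58 wrist [ 0.66 -0.06  0.24]
28 -135 [-0.12  0.73  1.7  -0.76  1.57  1.04] margin 0.58 wrist [ 0.66 -0.06  0.24]
28 -135 [-0.12  0.73  1.7  -0.76  1.57  1.04] margin 0.58 wrist [ 0.66 -0.06  0.24]
28 -120 [-0.06  0.67  1.86 -0.92  1.42  1.02] margin 0.42 wrist [ 0.6  -0.02  0.24]
28 -120 
[... 2499 characters left out ...]
3] margin 0.63 wrist [ 0.66 -0.44  0.24]
28 135 [-0.61  0.89  1.31  0.17  2.    1.73] margin 0.63 wrist [ 0.66 -0.44  0.24]
28 135 [-0.61  0.89  1.31  0.17  2.    1.73] margin 0.63 wrist [ 0.66 -0.44  0.24]
28 150 [-0.52  0.9   1.29  0.    2.03  1.57] margin 0.6 wrist [ 0.7  -0.39  0.24]
28 150 [-0.52  0.9   1.29  0.    2.03  1.57] margin 0.6 wrist [ 0.7  -0.39  0.24]
28 150 [-0.52  0.9   1.29  0.    2.03  1.57] margin 0.6 wrist [ 0.7  -0.39  0.24]
28 150 [-0.52  0.9   1.29  0.    2.03  1.57] margin 0.6 wrist [ 0.7  -0.39  0.24]
28 165 [-0.43  0.9   1.3  -0.17  2.01  1.42] margin 0.62 wrist [ 0.73 -0.32  0.24]
28 165 [-0.43  0.9   1.3  -0.17  2.01  1.42] margin 0.62 wrist [ 0.73 -0.32  0.24]
```

>>> play_rows --pt "-1.75 0 3.15 0 0 0" --pt "-1.75 0 3.15 0 0 0" --pt "-1.75 0 3.15 0 0 0" --pt "-1.75 0 3.15 0 0 0" --pt "-1.2 0 2.0 0 0 0"

```text
t: 2.72
eef_pos: [0.585, -0.0165, 0.0614]
orientation: [0.171, 0.955, 0.042, -0.238]
wrist_force: [-0.6, -0.3, -0.1]
finger_gap: 0.0854
```

```bash
python3 log.py; python3 kin.py|sed -n 1,7p; python3 go.py .5864 -.0189 .0098;  python3 - <<'E'
from h import *
f=optics.grab_frame("wrist"); cv2.imwrite("pics/w2.png",f["frame"])
E
```

```text
t 2.7167 p [ 0.585  -0.0165  0.0614] gap 0.0854 F [-0.6 -0.3 -0.1]
q [-0.109  0.717  1.416  0.114  1.485 -1.363]
[[-0.828  0.347 -0.441]
 [ 0.307  0.938  0.162]
 [ 0.469 -0.001 -0.883]]
1 [ 0.0118  0.1211  0.5824  0.4187  0.3134 -0.0074]
[-0.5 -0.8  0.2] 4.534788755809015e-05
[ 1.6  1.8 -0.9] 3.890545574264339e-16
[-2.3  0.2  1. ] 3.320139219626609e-16
[-2.7  0.   1.4] 3.176327765945466e-16
[ 3.5 -0.6 -1.6] 3.168637822881445e-16
-1 [ 0.0385  0.1107  0.4197  0.4449  0.1409 -0.0036]
tool shift cm [-2.61 -0.17  4.46]
```

View pics/w2.png

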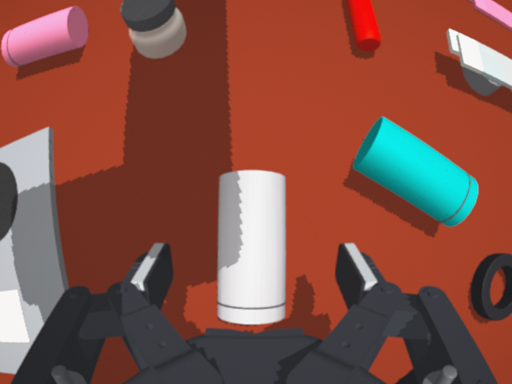

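The cell is centred between the jaws at columns 218–286, with the jaws at 165 and 345. I'm going down to grasp.

>>> play_rows --pt "-0.65 -0.05 1.1 0 0 0" --pt "-0.65 -0.05 1.1 0 0 0" --pt "-0.65 -0.05 1.1 0 0 0" --pt "-0.65 0 1.1 0 0 0" --pt "0 0 0 0 0 0"

```text
t: 3.18
eef_pos: [0.5875, -0.0191, 0.0109]
orientation: [0.171, 0.955, 0.043, -0.239]
wrist_force: [-0.1, -0.2, -0.3]
finger_gap: 0.0853
```

>>> play_rows --fingers 3.5 --pt "0 0 0 0 0 0" --pt "0 0 0 0 0 0" --pt "0 0 0 0 0 0" --pt "0 0 0 0 0 0" --pt "0 0 0 0 0 0" --pt "0 0 0 0 0 0"

```text
t: 3.68
eef_pos: [0.5892, -0.0194, 0.0139]
orientation: [0.171, 0.955, 0.043, -0.237]
wrist_force: [2.5, -1.2, 5.4]
finger_gap: 0.0442
```

```bash
python3 log.py; sed -i 's/d,h,L1,L2,Lt,o=P/d,h,L1,L2,Lt,o,ex=P/; s/\[0,0,L2\]/[ex,0,L2]/; s/\.4,0\]/.4,0,0]/g; s/1,1,1,1,.3\]/1,1,1,1,.3,1]/; s/e(P): return np.concatenate(\[(fk/e(P): return np.concatenate([10*(fk/' kin.py; python3 kin.py|sed -n 1,8p; python3 - <<'E'
from h import *
f=optics.grab_frame("wrist"); cv2.imwrite("pics/w3.png",f["frame"])
E
```

```text
t 3.6833 p [ 0.5892 -0.0194  0.0139] gap 0.0442 F [ 2.5 -1.2  5.4]
q [-0.113  0.771  1.439  0.114  1.406 -1.375]
[[-0.829  0.347 -0.438]
 [ 0.307  0.938  0.163]
 [ 0.467  0.    -0.884]]
1 [ 0.0115  0.1403  0.5918  0.417   0.3183 -0.      0.0252]
[ 0. -0. -0.] 4.534788755809015e-05
[0. 0. 0.] 3.890545574264339e-16
[0. 0. 0.] 3.320139219626609e-16
[0. 0. 0.] 3.176327765945466e-16
[-0.  0.  0.] 3.168637822881445e-16
[-0.  0.  0.] 4.634584019835303e-16
-1 [ 0.0412  0.0931  0.4031  0.4555  0.1201 -0.0166 -0.0167]
```

View pics/w3.png

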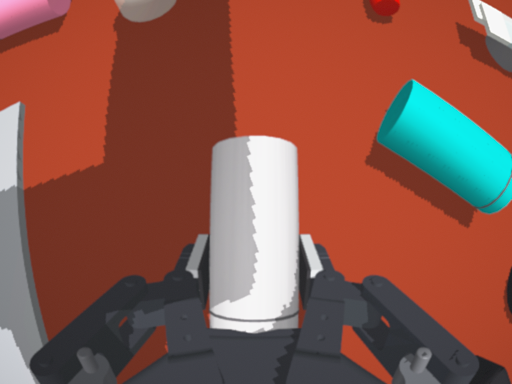

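The gap of 44.2 mm (below 46), the 3 mm rise and the 5 N force mean the pads bit above the cell's equator. I'll open, go deeper and regrip.

>>> play_rows --fingers 6.5 --pt "0 0 0 0 0 0" --pt "0 0 0 0 0 0" --pt "0 0 0 0 0 0" --pt "0 0 0.35 0 0 0" --pt "0 0 0.35 0 0 0" --pt "0 0 0 0 0 0"

```text
t: 4.23
eef_pos: [0.5843, -0.0177, 0.0057]
orientation: [0.171, 0.955, 0.043, -0.239]
wrist_force: [0.2, 0.1, -0.6]
finger_gap: 0.0647
```

>>> play_rows --fingers 3.5 --pt "0 0 0 0 0 0" --pt "0 0 0 0 0 0" --pt "0 0 0 0 0 0" --pt "0 0 0 0 0 0" --pt "0 0 0 0 0 0"

```text
t: 4.65
eef_pos: [0.5855, -0.018, 0.0068]
orientation: [0.171, 0.955, 0.043, -0.238]
wrist_force: [1.0, -0.1, 0.9]
finger_gap: 0.0445
```

>>> play_rows --pt "0.5 0 -0.9 0 0 0" --pt "1.0 0 -1.9 0 0 0" --pt "1.4 0 -2.65 0 0 0" --pt "1.4 0 -2.65 0 0 0" --pt "1.4 0 -2.65 0 0 0" --pt "0 0 0 0 0 0"

```text
t: 5.15
eef_pos: [0.588, -0.0182, 0.1342]
orientation: [0.171, 0.956, 0.043, -0.233]
wrist_force: [2.0, -0.8, -4.2]
finger_gap: 0.0442
```

```bash
python3 log.py; python3 - <<'E'
from h import *
f=optics.grab_frame("scene"); cv2.imwrite("pics/s4.png",cv2.resize(f["frame"][150:320,130:350],(800,618))[:600])
f=optics.grab_frame("wrist"); cv2.imwrite("pics/w4.png",f["frame"])
E
cat > path.py <<'E'
# path.py phi tau s lift N : geodesic from current pose to place pose, check joints
import sys
from kin import *; from place import pose
from bench import robot
P=fit()
phi,tau,s,lift,N=[float(v) for v in sys.argv[1:6]]; N=int(N)
st=robot.state(); p0=st["eef_pos"]; A0=R.from_quat(st["orientation"]).as_matrix(); q=st["joints"]
p1,A1=pose(np.radians(phi),np.radians(tau),s=s,lift=lift)
rv=R.from_matrix(A0.T@A1).as_rotvec(); print("rot deg total",np.degrees(rv).round(1),"norm",np.degrees(np.linalg.norm(rv)).round(1))
print("per row rot",np.degrees(rv/N).round(2)); qp=q
for k in range(1,N+1):
    A=A0@R.from_rotvec(rv*k/N).as_matrix(); p=p0+(p1-p0)*k/N; Ap=A0@R.from_rotvec(rv*(k-1)/N).as_matrix()
    q,e=ik(p,A,P,1,qp); print(k,"shift cm",(Ap.T@(p1-p0)/N*100).round(2),"q",q.round(2),"v",(np.abs(q-qp)*12).max().round(2),"e",round(e,4)); qp=q
E
python3 path.py -135 28 .008 .08 20
```

```text
t 5.15 p [ 0.588  -0.0182  0.1342] gap 0.0442 F [ 2.  -0.8 -4.2]
q [-0.112  0.651  1.343  0.114  1.613 -1.351]
[[-0.833  0.347 -0.431]
 [ 0.307  0.938  0.162]
 [ 0.461  0.003 -0.888]]
rot deg total [ 36.2 -55.7 117.6] norm 135.1
per row rot [ 1.81 -2.79  5.88]
1 shift cm [ 0.17 -1.37  0.05] q [-0.11  0.63  1.39  0.07  1.56 -1.25] v 1.23 e 0.0
2 shift cm [ 0.04 -1.38  0.09] q [-0.11  0.6   1.42  0.02  1.52 -1.14] v 1.28 e 0.0
3 shift cm [-0.1  -1.38  0.13] q [-0.1   0.58  1.46 -0.02  1.48 -1.03] v 1.33 e 0.0
4 shift cm [-0.23 -1.35  0.18] q [-0.1   0.56  1.49 -0.08  1.44 -0.92] v 1.37 e 0.0
5 shift cm [-0.36 -1.32  0.24] q [-0.09  0.54  1.52 -0.13  1.42 -0.8 ] v 1.42 e 0.0
6 shift cm [-0.48 -1.27  0.3 ] q [-0.08  0.53  1.54 -0.19  1.39 -0.68] v 1.46 e 0.0
7 shift cm [-0.59 -1.2   0.37] q [-0.07  0.52  1.57 -0.24  1.38 -0.55] v 1.49 e 0.0
8 shift cm [-0.69 -1.12  0.43] q [-0.07  0.52  1.59 -0.3   1.37 -0.43] v 1.51 e 0.0
9 shift cm [-0.78 -1.03  0.5 ] q [-0.06  0.52  1.61 -0.36  1.37 -0.3 ] v 1.52 e 0.0
10 shift cm [-0.85 -0.93  0.57] q [-0.05  0.52  1.63 -0.41  1.37 -0.18] v 1.52 e 0.0
11 shift cm [-0.91 -0.82  0.64] q [-0.05  0.52  1.64 -0.46  1.38 -0.05] v 1.51 e 0.0
12 shift cm [-0.96 -0.7   0.71] q [-0.04  0.53  1.65 -0.51  1.39  0.07] v 1.49 e 0.0
13 shift cm [-0.99 -0.58  0.78] q [-0.04  0.55  1.66 -0.56  1.41  0.2 ] v 1.47 e 0.0
14 shift cm [-1.   -0.45  0.85] q [-0.05  0.56  1.67 -0.6   1.44  0.32] v 1.44 e 0.0
15 shift cm [-1.   -0.32  0.91] q [-0.05  0.58  1.67 -0.64  1.46  0.43] v 1.4 e 0.0
16 shift cm [-0.98 -0.19  0.96] q [-0.06  0.6   1.67 -0.67  1.49  0.55] v 1.37 e 0.0
17 shift cm [-0.94 -0.06  1.01] q [-0.07  0.62  1.67 -0.7   1.53  0.66] v 1.33 e 0.0
18 shift cm [-0.89  0.07  1.06] q [-0.08  0.64  1.67 -0.73  1.56  0.77] v 1.3 e 0.0
19 shift cm [-0.83  0.19  1.1 ] q [-0.1   0.67  1.66 -0.75  1.6   0.87] v 1.26 e 0.0
20 shift cm [-0.75  0.3   1.13] q [-0.12  0.69  1.65 -0.77  1.63  0.97] v 1.23 e 0.0
```

View pics/s4.png

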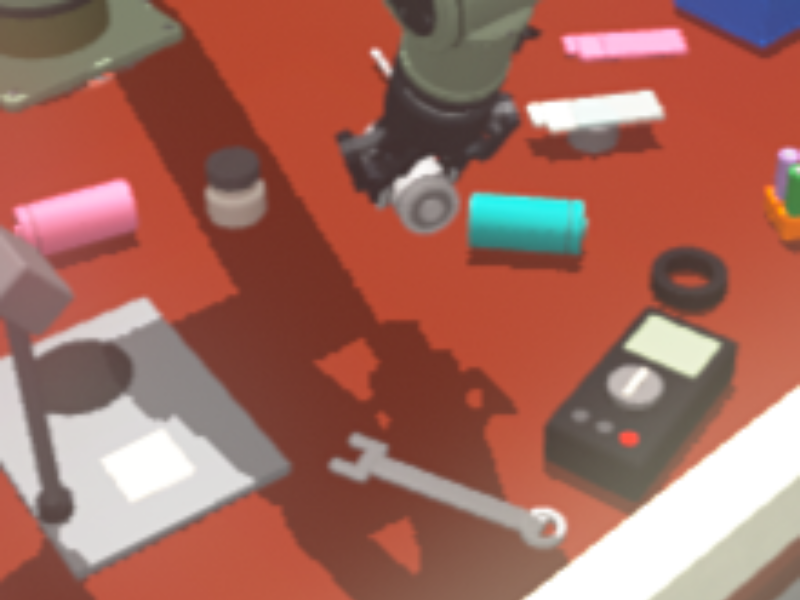

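View pics/w4.png

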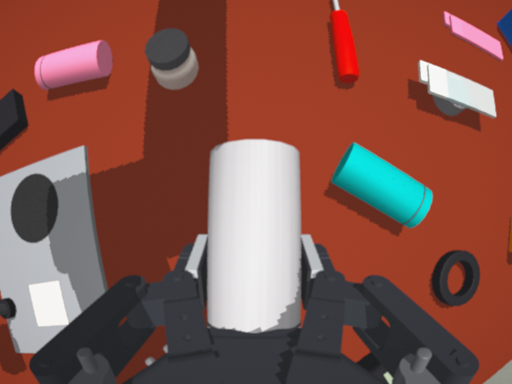

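>>> play_rows --pt "0.2 -1.4 0 1.8 -2.8 5.9" --pt "0 -1.4 0.1 1.8 -2.8 5.9" --pt "-0.1 -1.4 0.1 1.8 -2.8 5.9" --pt "-0.2 -1.35 0.2 1.8 -2.8 5.9" --pt "-0.35 -1.3 0.25 1.8 -2.8 5.9" --pt "-0.5 -1.25 0.3 1.8 -2.8 5.9" --pt "-0.6 -1.2 0.35 1.8 -2.8 5.9" --pt "-0.7 -1.1 0.45 1.8 -2.8 5.9"

```text
t: 5.92
eef_pos: [0.5323, -0.1168, 0.1298]
orientation: [0.512, 0.831, -0.206, -0.071]
wrist_force: [0.5, 0.4, -5.3]
finger_gap: 0.0444
```

>>> play_rows --pt "-0.8 -1.05 0.5 1.8 -2.8 5.9" --pt "-0.85 -0.95 0.55 1.8 -2.8 5.9" --pt "-0.9 -0.8 0.65 1.8 -2.8 5.9" --pt "-0.95 -0.7 0.7 1.8 -2.8 5.9" --pt "-1.0 -0.6 0.8 1.8 -2.8 5.9" --pt "-1.0 -0.45 0.85 1.8 -2.8 5.9" --pt "-1.0 -0.3 0.9 1.8 -2.8 5.9" --pt "-1.0 -0.2 0.95 1.8 -2.8 5.9"

```text
t: 6.58
eef_pos: [0.481, -0.2145, 0.1332]
orientation: [0.738, 0.526, -0.408, 0.113]
wrist_force: [0.3, -0.2, -5.3]
finger_gap: 0.0447
```

>>> play_rows --pt "-0.95 -0.05 1.0 1.8 -2.8 5.9" --pt "-0.9 0.05 1.05 1.8 -2.8 5.9" --pt "-0.85 0.2 1.1 1.8 -2.8 5.9" --pt "-0.75 0.3 1.1 1.8 -2.8 5.9" --pt "0 0 0 0 0 0" --pt "0 0 0 0 0 0"

```text
t: 7.08
eef_pos: [0.4558, -0.2636, 0.1351]
orientation: [0.792, 0.327, -0.477, 0.196]
wrist_force: [0.3, 0.7, -4.6]
finger_gap: 0.0445
```

```bash
python3 log.py;  python3 - <<'E'
from h import *
f=optics.grab_frame("scene"); cv2.imwrite("pics/s5f.png",f["frame"]); cv2.imwrite("pics/s5.png",cv2.resize(f["frame"][180:310,80:250],(785,600),interpolation=cv2.INTER_CUBIC))
f=optics.grab_frame("top"); cv2.imwrite("pics/t5f.png",f["frame"]);cv2.imwrite("pics/t5.png",cv2.resize(f["frame"][130:260,280:450],(785,600),interpolation=cv2.INTER_CUBIC))
f=optics.grab_frame("wrist"); cv2.imwrite("pics/w5.png",f["frame"])
E
python3 path.py -135 28 .008 .08 1|head -4
```

```text
t 7.0833 p [ 0.4558 -0.2636  0.1351] gap 0.0445 F [ 0.3  0.7 -4.6]
q [-0.117  0.696  1.653 -0.766  1.635  0.977]
[[ 0.331  0.705 -0.627]
 [ 0.33  -0.709 -0.623]
 [-0.884 -0.001 -0.468]]
rot deg total [-0.   0.  -0.2] norm 0.2
per row rot [-0.02  0.04 -0.22]
1 shift cm [0.08 0.05 0.03] q [-0.12  0.69  1.65 -0.77  1.63  0.97] v 0.04 e 0.0
```

View pics/s5.png

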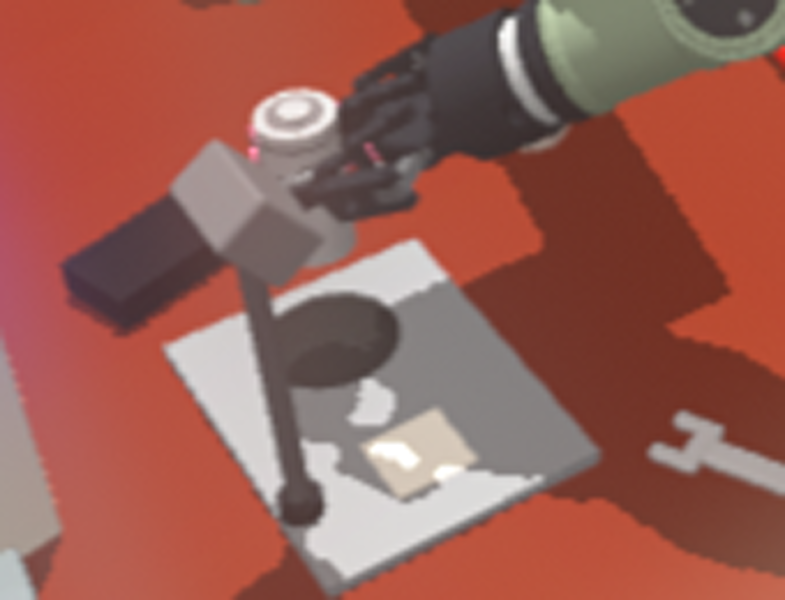

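View pics/t5.png

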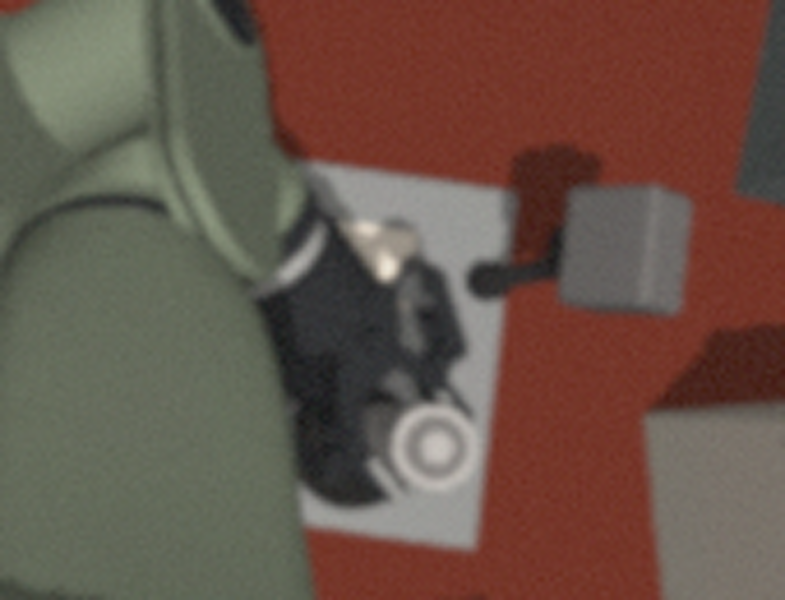

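View pics/w5.png

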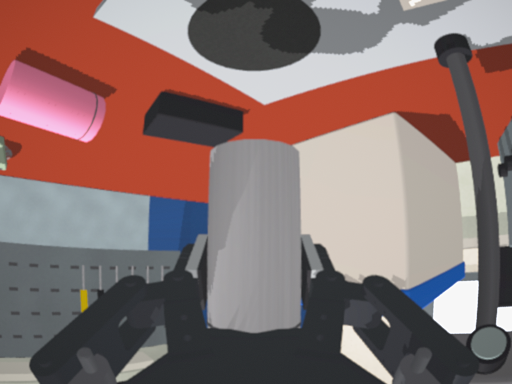

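```bash
cat > tri.py <<'E'
from h import *
def tri(f1,u1,f2,u2):
    c1,d1=ray(f1,u1);c2,d2=ray(f2,u2); d1/=np.linalg.norm(d1); d2/=np.linalg.norm(d2)
    t=np.linalg.lstsq(np.stack([d1,-d2],1),c2-c1,rcond=None)[0]; a=c1+t[0]*d1;b=c2+t[1]*d2
    return (a+b)/2,np.linalg.norm(a-b)
def wproj(f,p):
    E,K=f["extrinsics"],f["K"]; c=E[:3,:3]@np.array(p)+E[:3,3]; th=np.arctan2(np.hypot(c[0],c[1]),c[2]); r=K[0,0]*th/np.hypot(c[0],c[1]); return np.array([K[0,2]+r*c[0],K[1,2]+r*c[1]])
E
python3 - <<'E'
from tri import *
T,S,W=[optics.grab_frame(n) for n in("top","scene","wrist")]
p,e=tri(T,(374.2,227.0),S,(143.9,203.2)); print("stud top",p,e)
s=robot.state(); from scipy.spatial.transform import Rotation as R
A=R.from_quat(s["orientation"]).as_matrix(); g=s["eef_pos"]-.019*A[:,2]; print("grasp pt",g)
# lower rim as seen in the wrist for candidate tilt about tool y
top=p
for dt in(-8,-4,0,4,8):
    ax=R.from_rotvec(A[:,1]*np.radians(dt)).apply([0,0,1]); b=top-ax*.098
    n=A[:,1]; v=np.cross(ax,n)
    pts=np.array([wproj(W,b+.023*(np.cos(a)*n+np.sin(a)*v)) for a in np.linspace(0,6.28,60)]); print(dt,"rim rows",pts[:,1].min().round(1),pts[:,1].max().round(1),"cols",pts[:,0].min().round(1),pts[:,0].max().round(1))
E
```

```text
stud top [ 0.46771693 -0.25097042  0.18424681] 0.0032312552859187
grasp pt [ 0.46878917 -0.25148035  0.14693877]
-8 rim rows 137.4 171.7 cols 209.6 291.3
-4 rim rows 134.1 165.5 cols 207.8 292.8
0 rim rows 131.5 159.6 cols 205.8 294.4
4 rim rows 129.7 154.0 cols 203.6 296.2
8 rim rows 128.9 148.8 cols 201.2 298.3
```

>>> play_rows --pt "1.4 0.03 0.83 0 0 0" --pt "1.4 0.03 0.83 0 0 0" --pt "1.4 0.03 0.83 0 0 0" --pt "1.4 0.03 0.83 0 0 0" --pt "0 0 0 0 0 0" --pt "0 0 0 0 0 0"

```text
t: 7.88
eef_pos: [0.4549, -0.2672, 0.0713]
orientation: [0.792, 0.326, -0.478, 0.198]
wrist_force: [1.5, 0.5, -3.8]
finger_gap: 0.0444
```

```bash
python3 log.py;  python3 - <<'E'
from h import *
f=optics.grab_frame("scene"); cv2.imwrite("pics/s6.png",cv2.resize(f["frame"][180:310,80:250],(785,600),interpolation=cv2.INTER_CUBIC))
f=optics.grab_frame("top"); cv2.imwrite("pics/t6.png",cv2.resize(f["frame"][180:260,310:415],(785,600),interpolation=cv2.INTER_CUBIC))
f=optics.grab_frame("wrist"); cv2.imwrite("pics/w6.png",f["frame"])
E
```

```text
t 7.8833 p [ 0.4549 -0.2672  0.0713] gap 0.0444 F [ 1.5  0.5 -3.8]
q [-0.122  0.781  1.684 -0.77   1.55   1.059]
[[ 0.331  0.705 -0.627]
 [ 0.327 -0.709 -0.624]
 [-0.885  0.002 -0.465]]
```

View pics/s6.png

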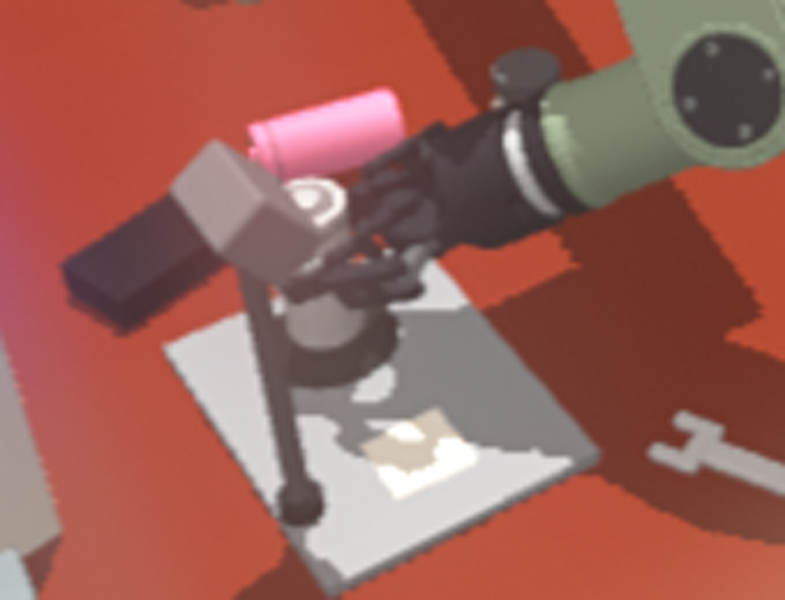

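View pics/t6.png

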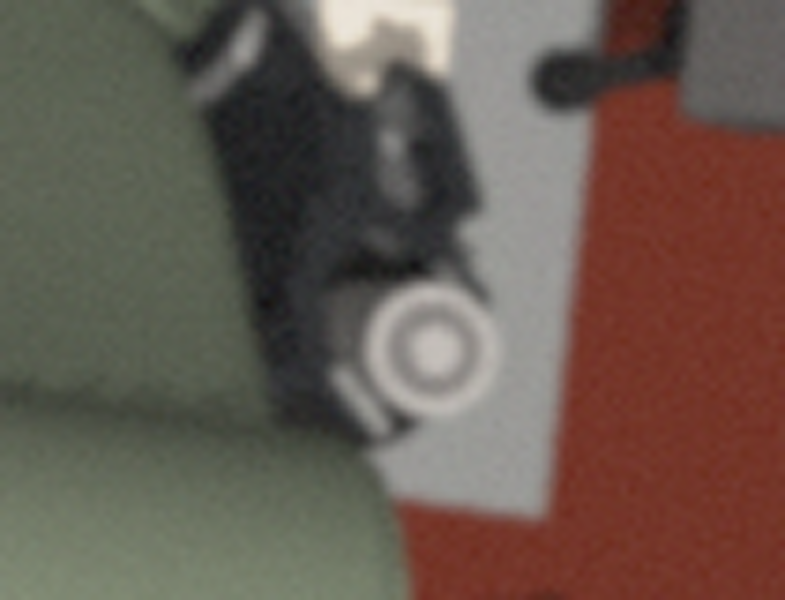

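View pics/w6.png

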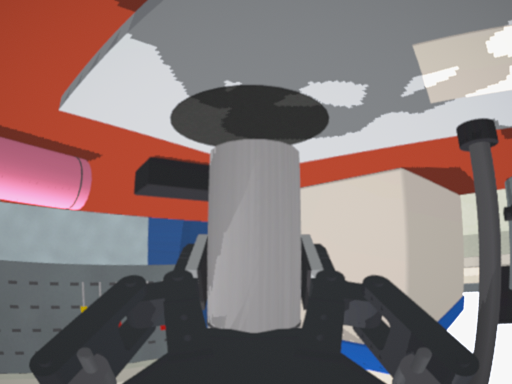

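>>> play_rows --pt "0.22 0 0.12 0 0 0" --pt "0.22 0 0.12 0 0 0" --pt "0.22 0 0.12 0 0 0" --pt "0.22 0 0.12 0 0 0" --pt "0 0 0 0 0 0" --pt "0 0 0 0 0 0"

```text
t: 8.53
eef_pos: [0.4554, -0.2673, 0.0626]
orientation: [0.792, 0.325, -0.476, 0.199]
wrist_force: [-0.1, -0.1, -5.3]
finger_gap: 0.0447
```

>>> play_rows --pt "0.09 0 0.045 0 0 0" --pt "0.09 0 0.045 0 0 0" --pt "0 0 0 0 0 0"

```text
t: 8.78
eef_pos: [0.4555, -0.2672, 0.0605]
orientation: [0.792, 0.325, -0.476, 0.199]
wrist_force: [0.1, 0.1, -4.2]
finger_gap: 0.0448
```

>>> play_rows --pt "0.09 0 0.045 0 0 0" --pt "0.09 0 0.045 0 0 0" --pt "0 0 0 0 0 0"

```text
t: 9.03
eef_pos: [0.4556, -0.2672, 0.0585]
orientation: [0.792, 0.325, -0.476, 0.199]
wrist_force: [-0.0, 1.3, -4.5]
finger_gap: 0.0444
```

```bash
python3 log.py;  python3 - <<'E'
from h import *
f=optics.grab_frame("wrist"); cv2.imwrite("pics/w7.png",cv2.resize(f["frame"][60:260,120:390],(785,581),interpolation=cv2.INTER_CUBIC))
E
```

```text
t 9.0333 p [ 0.4556 -0.2672  0.0585] gap 0.0444 F [-0.   1.3 -4.5]
q [-0.122  0.798  1.688 -0.77   1.532  1.075]
[[ 0.335  0.705 -0.625]
 [ 0.327 -0.709 -0.625]
 [-0.884  0.005 -0.468]]
```

View pics/w7.png

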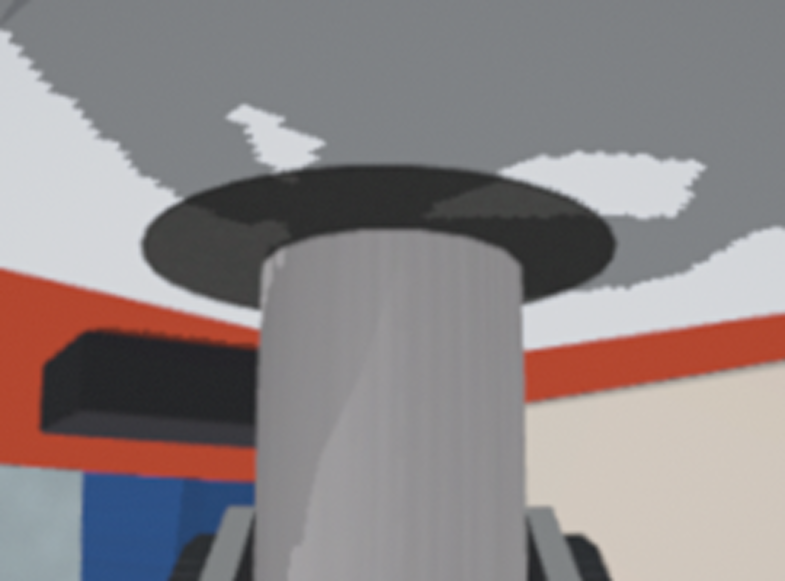

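>>> play_rows --pt "0.09 0 0.045 0 0 0" --pt "0.09 0 0.045 0 0 0" --pt "0 0 0 0 0 0"

```text
t: 9.33
eef_pos: [0.4556, -0.2672, 0.0565]
orientation: [0.792, 0.325, -0.476, 0.199]
wrist_force: [0.0, -0.4, -4.0]
finger_gap: 0.0445
```

>>> play_rows --pt "0.09 0 0.045 0 0 0" --pt "0.09 0 0.045 0 0 0" --pt "0 0 0 0 0 0"

```text
t: 9.58
eef_pos: [0.4556, -0.2673, 0.0562]
orientation: [0.792, 0.325, -0.477, 0.199]
wrist_force: [0.5, 2.3, 4.6]
finger_gap: 0.0447
```

>>> play_rows --pt "-0.13 0 -0.06 0 0 0" --pt "0 0 0 0 0 0"

```text
t: 9.75
eef_pos: [0.4556, -0.2673, 0.0562]
orientation: [0.793, 0.325, -0.476, 0.199]
wrist_force: [0.4, 0.8, -0.3]
finger_gap: 0.0445
```

>>> play_rows --fingers 5.2 --pt "0 0 0 0 0 0" --pt "0 0 0 0 0 0" --pt "0 0 0 0 0 0" --pt "0 0 0 0 0 0"

```text
t: 10.08
eef_pos: [0.4556, -0.2673, 0.0561]
orientation: [0.792, 0.325, -0.476, 0.199]
wrist_force: [0.8, -0.4, 0.2]
finger_gap: 0.052
```

```bash
python3 log.py;  python3 - <<'E'
from h import *
f=optics.grab_frame("wrist"); cv2.imwrite("pics/w8.png",cv2.resize(f["frame"][60:260,120:390],(785,581),interpolation=cv2.INTER_CUBIC))
E
```

```text
t 10.0833 p [ 0.4556 -0.2673  0.0561] gap 0.052 F [ 0.8 -0.4  0.2]
q [-0.122  0.802  1.688 -0.771  1.529  1.078]
[[ 0.335  0.705 -0.625]
 [ 0.326 -0.709 -0.625]
 [-0.884  0.005 -0.468]]
```

View pics/w8.png

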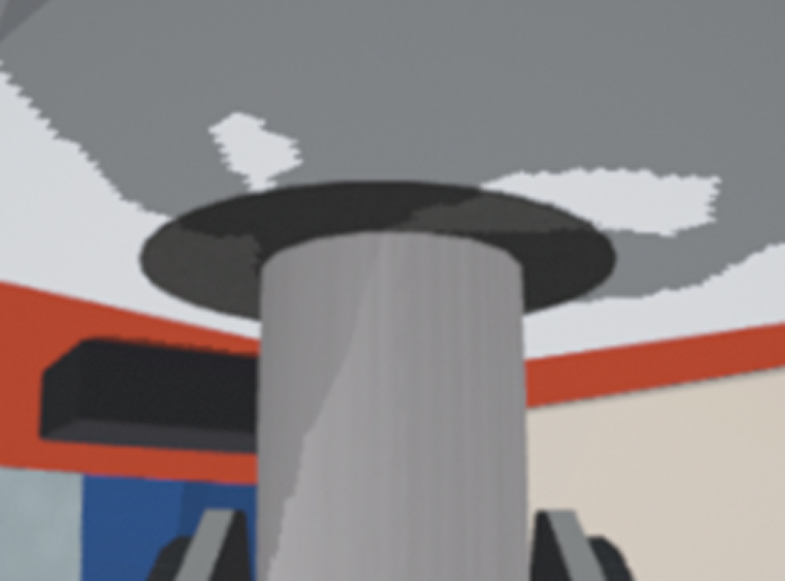

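>>> play_rows --fingers 8.5 --pt "0 0 0 0 0 0" --pt "0 0 0 0 0 0" --pt "0 0 0 0 0 0" --pt "0 0 0 0 0 0" --pt "0 0 -0.8 0 0 0" --pt "0 0 -1.5 0 0 0" --pt "0 0 -2.5 0 0 0" --pt "0 0 -3 0 0 0"

```text
t: 10.8
eef_pos: [0.5041, -0.2181, 0.093]
orientation: [0.792, 0.325, -0.477, 0.198]
wrist_force: [0.3, -0.5, -0.3]
finger_gap: 0.0852
```

>>> play_rows --pt "0 0 -4 0 0 0" --pt "0 0 -4 0 0 0" --pt "0 0 -4 0 0 0" --pt "0 0 0 0 0 0"

```text
t: 11.13
eef_pos: [0.5846, -0.1391, 0.1516]
orientation: [0.794, 0.326, -0.471, 0.201]
wrist_force: [-0.2, -0.2, -0.3]
finger_gap: 0.085
```

```bash
python3 log.py;  python3 - <<'E'
from h import *
f=optics.grab_frame("scene"); cv2.imwrite("pics/s9f.png",f["frame"]); cv2.imwrite("pics/s9.png",cv2.resize(f["frame"][180:310,80:250],(785,600),interpolation=cv2.INTER_CUBIC))
f=optics.grab_frame("top"); cv2.imwrite("pics/t9f.png",f["frame"]);cv2.imwrite("pics/t9.png",cv2.resize(f["frame"][150:255,300:437],(785,600),interpolation=cv2.INTER_CUBIC))
f=optics.grab_frame("wrist"); cv2.imwrite("pics/w9.png",f["frame"])
E
```

```text
t 11.1333 p [ 0.5846 -0.1391  0.1516] gap 0.085 F [-0.2 -0.2 -0.3]
q [ 0.063  0.834  1.275 -0.669  1.896  0.935]
[[ 0.343  0.708 -0.617]
 [ 0.329 -0.706 -0.627]
 [-0.88   0.012 -0.475]]
```

View pics/s9.png

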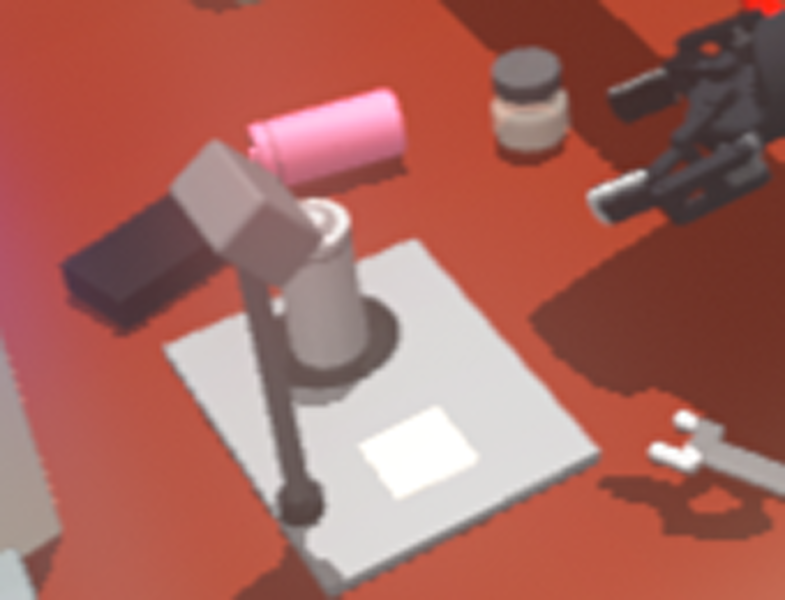

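View pics/t9.png

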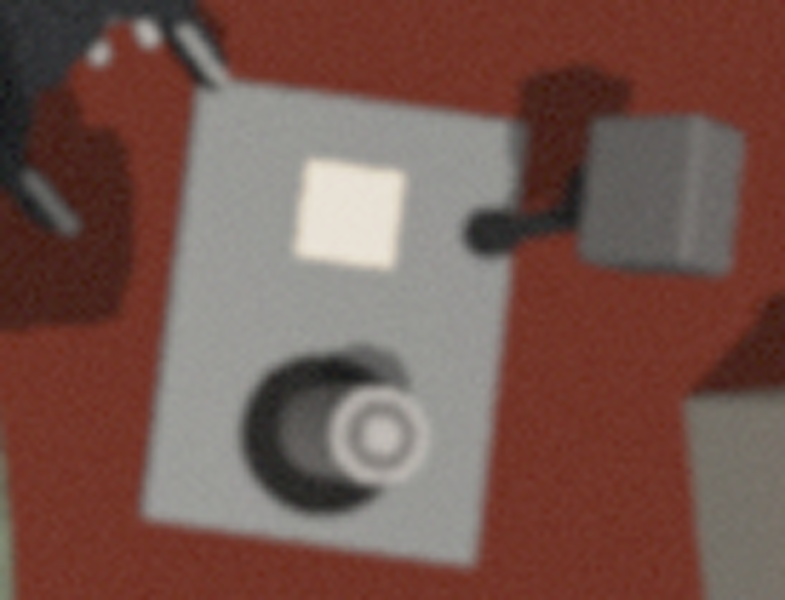

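View pics/w9.png

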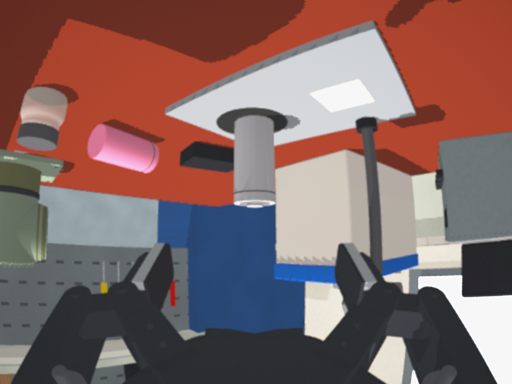

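```bash
python3 - <<'E'
from tri import *
T,S=[optics.grab_frame(n) for n in("top","scene")]
print("stud at z .106",onz(T,(366.3,226.1),.106))
hsv=cv2.cvtColor(T["frame"],cv2.COLOR_BGR2HSV)
# plate refine: whitish mask in top & scene
for nm,F,b in(("top",T,(145,180,205,230)),("scene",S,(265,165,325,195))):
    h=cv2.cvtColor(F["frame"],cv2.COLOR_BGR2HSV); m=((h[...,1]<60)&(h[...,2]>(120 if nm=="top" else 150))).astype(np.uint8)*255
    z=np.zeros_like(m); x0,y0,x1,y1=b; z[y0:y1,x0:x1]=m[y0:y1,x0:x1]
    c=max(cv2.findContours(z,0,cv2.CHAIN_APPROX_NONE)[0],key=cv2.contourArea)
    P=np.array([onz(F,p,.032)[:2] for p in c[:,0].astype(float)],np.float32); r=cv2.minAreaRect(P); print(nm,r,cv2.boxPoints(r).round(4).tolist())
    im=cv2.resize(F["frame"][y0:y1,x0:x1],None,fx=8,fy=8,interpolation=cv2.INTER_CUBIC); cv2.imwrite(f"pics/plate_{nm}.png",im); cv2.imwrite(f"pics/platem_{nm}.png",cv2.resize(z[y0:y1,x0:x1],None,fx=8,fy=8,interpolation=0))
E
cd pics; python3 -c "
import cv2,numpy as np
a=cv2.imread('plate_top.png');b=cv2.imread('platem_top.png');cv2.imwrite('pt.png',np.vstack([a,b])[:, :800][:800]) if 0 else cv2.imwrite('pt.png',cv2.resize(np.hstack([a,b]),(800,333)))"
```

```text
stud at z .106 [ 0.46714157 -0.25646879  0.106     ]
top ((0.512542188167572, 0.2828315496444702), (0.11630909889936447, 0.04534832015633583), 59.270015716552734) [[0.4632999897003174, 0.2443999946117401], [0.5023000240325928, 0.22130000591278076], [0.5616999864578247, 0.32120001316070557], [0.5228000283241272, 0.34439998865127563]]
scene ((0.4743584394454956, 0.31519684195518494), (0.04270311817526817, 0.0824141725897789), 45.00250244140625) [[0.4300999939441681, 0.32919999957084656], [0.48840001225471497, 0.2709999978542328], [0.5185999870300293, 0.3012000024318695], [0.4602999985218048, 0.3594000041484833]]
```

View pics/pt.png

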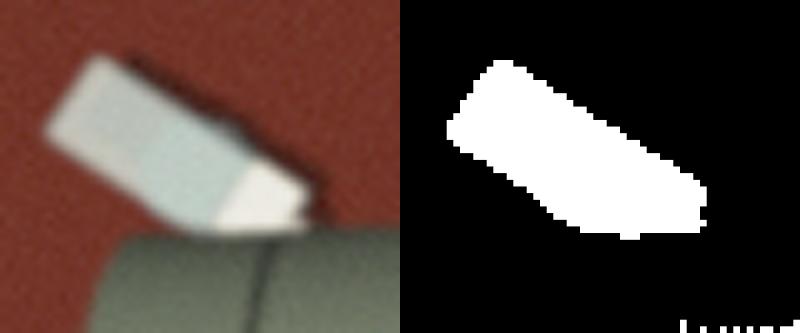

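```bash
python3 - <<'E'
from h import *
T=optics.grab_frame("top"); im=cv2.imread('pics/top0.png')
x0,y0,x1,y1=145,180,205,230
big=cv2.resize(im[y0:y1,x0:x1],None,fx=8,fy=8,interpolation=cv2.INTER_CUBIC)
# redness-based: G channel vs table
g=big[...,1].astype(float); print(np.percentile(g,[5,50,95]))
m=(g>120).astype(np.uint8)*255
c=max(cv2.findContours(m,0,cv2.CHAIN_APPROX_NONE)[0],key=cv2.contourArea)
uv=(c[:,0]+.5)/8-.5+[x0,y0]
P=np.array([onz(T,p,.032)[:2] for p in uv],np.float32)
r=cv2.minAreaRect(P); print(r)
h=cv2.convexHull(P)[:,0]; ap=cv2.approxPolyDP(P.reshape(-1,1,2),.003,True)[:,0]; print(ap.round(4).tolist())
cv2.imwrite('pics/pm.png',np.hstack([big,cv2.cvtColor(m,cv2.COLOR_GRAY2BGR)])[:, :960][::1,::1])
cv2.imwrite('pics/pm.png',cv2.resize(cv2.imread('pics/pm.png'),(800,333)))
E
```

```text
[ 51.  57. 220.]
((0.5112062096595764, 0.2792723476886749), (0.12543857097625732, 0.04620751738548279), 58.7142333984375)
[[0.5587000250816345, 0.32249999046325684], [0.5328999757766724, 0.3393000066280365], [0.5231999754905701, 0.33959999680519104], [0.4645000100135803, 0.24699999392032623], [0.4648999869823456, 0.23399999737739563], [0.4851999878883362, 0.22259999811649323], [0.4936000108718872, 0.22949999570846558], [0.5059000253677368, 0.22849999368190765], [0.558899998664856, 0.3156000077724457]]
```

View pics/pm.png

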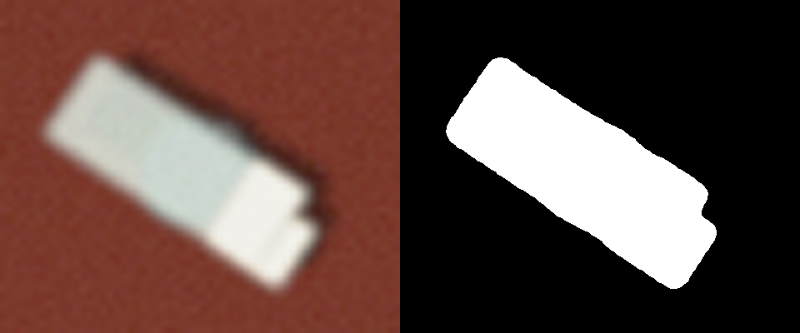

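```bash
cat > path2.py <<'E'
# path2.py x y z yangle_deg N : to tool-down pose w/ tool y at angle
import sys
from kin import *
from bench import robot
P=fit()
a=[float(v) for v in sys.argv[1:6]]; N=int(a[4]); th=np.radians(a[3])
st=robot.state(); p0=st["eef_pos"]; A0=R.from_quat(st["orientation"]).as_matrix(); q=st["joints"]
p1=np.array(a[:3]); ty=np.array([np.cos(th),np.sin(th),0]); tz=np.array([0,0,-1.]); A1=np.stack([np.cross(ty,tz),ty,tz],1)
rv=R.from_matrix(A0.T@A1).as_rotvec(); print("rot total",np.degrees(rv).round(1),"per row",np.degrees(rv/N).round(2),"dist/row cm",np.linalg.norm(p1-p0)/N*100); qp=q
for k in range(1,N+1):
    Ap=A0@R.from_rotvec(rv*(k-1)/N).as_matrix(); A=A0@R.from_rotvec(rv*k/N).as_matrix(); p=p0+(p1-p0)*k/N
    q,e=ik(p,A,P,1,qp); print(k,(Ap.T@(p1-p0)/N*100).round(2).tolist(),"q",q.round(2),"v",(np.abs(q-qp)*12).max().round(2),"e",round(e,4)); qp=q
E
python3 path2.py .535 .318 .20 -31.3 16
```

```text
rot total [ -7.4  61.9 -12.6] per row [-0.46  3.87 -0.79] dist/row cm 2.9202131447223265
1 [0.57, -2.24, -1.78] q [ 0.09  0.8   1.31 -0.62  1.86  0.94] v 0.65 e 0.0
2 [0.72, -2.22, -1.76] q [ 0.12  0.76  1.32 -0.56  1.83  0.95] v 0.63 e 0.0
3 [0.86, -2.19, -1.72] q [ 0.15  0.73  1.34 -0.51  1.81  0.96] v 0.61 e 0.0
4 [1.01, -2.17, -1.68] q [ 0.18  0.7   1.35 -0.46  1.77  0.97] v 0.6 e 0.0
5 [1.15, -2.14, -1.62] q [ 0.2   0.67  1.36 -0.41  1.74  0.97] v 0.58 e 0.0
6 [1.29, -2.11, -1.56] q [ 0.23  0.64  1.37 -0.37  1.71  0.98] v 0.56 e 0.0
7 [1.42, -2.08, -1.48] q [ 0.26  0.61  1.39 -0.32  1.67  0.99] v 0.54 e 0.0
8 [1.54, -2.05, -1.4] q [ 0.29  0.58  1.4  -0.28  1.63  1.  ] v 0.52 e 0.0
9 [1.66, -2.01, -1.31] q [ 0.32  0.56  1.41 -0.24  1.59  1.01] v 0.5 e 0.0
10 [1.78, -1.98, -1.21] q [ 0.35  0.53  1.42 -0.2   1.55  1.02] v 0.52 e 0.0
11 [1.88, -1.94, -1.1] q [ 0.37  0.51  1.43 -0.16  1.5   1.03] v 0.55 e 0.0
12 [1.98, -1.91, -0.98] q [ 0.4   0.49  1.44 -0.12  1.46  1.03] v 0.59 e 0.0
13 [2.07, -1.87, -0.86] q [ 0.43  0.46  1.46 -0.09  1.4   1.04] v 0.63 e 0.0
14 [2.15, -1.84, -0.74] q [ 0.46  0.45  1.47 -0.06  1.35  1.05] v 0.66 e 0.0
15 [2.22, -1.8, -0.6] q [ 0.49  0.43  1.49 -0.03  1.29  1.06] v 0.7 e 0.0
16 [2.28, -1.77, -0.47] q [0.52 0.41 1.5  0.   1.23 1.06] v 0.74 e 0.0
```

>>> play_rows --pt "0.6 -2.2 -1.8 -0.5 3.9 -0.8" --pt "0.7 -2.2 -1.75 -0.5 3.9 -0.8" --pt "0.9 -2.2 -1.7 -0.5 3.9 -0.8" --pt "1.0 -2.2 -1.7 -0.5 3.9 -0.8" --pt "1.15 -2.15 -1.6 -0.5 3.9 -0.8" --pt "1.3 -2.1 -1.55 -0.5 3.9 -0.8" --pt "1.4 -2.1 -1.5 -0.5 3.9 -0.8" --pt "1.55 -2.05 -1.4 -0.5 3.9 -0.8"

```text
t: 12.1
eef_pos: [0.556, 0.0881, 0.1743]
orientation: [0.865, 0.426, -0.244, 0.104]
wrist_force: [0.4, -0.8, 0.2]
finger_gap: 0.0851
```

>>> play_rows --pt "1.65 -2.0 -1.3 -0.4 3.8 -0.8" --pt "1.8 -2.0 -1.2 -0.4 3.8 -0.8" --pt "1.9 -1.95 -1.1 -0.4 3.8 -0.8" --pt "2.0 -1.9 -1.0 -0.4 3.8 -0.8" --pt "2.1 -1.85 -0.85 -0.4 3.8 -0.8" --pt "2.15 -1.85 -0.75 -0.4 3.8 -0.8" --pt "2.2 -1.8 -0.6 -0.4 3.8 -0.8" --pt "2.3 -1.8 -0.45 -0.4 3.8 -0.8"

```text
t: 12.77
eef_pos: [0.5338, 0.3195, 0.1997]
orientation: [0.871, 0.492, -0.002, -0.001]
wrist_force: [-0.1, -0.3, -0.9]
finger_gap: 0.0853
```

>>> play_rows --pt "0 0 0 0 0 0" --pt "0 0 0 0 0 0"

```text
t: 12.93
eef_pos: [0.5334, 0.3187, 0.1997]
orientation: [0.87, 0.492, -0.004, -0.0]
wrist_force: [0.6, 0.5, 0.5]
finger_gap: 0.0849
```

```bash
python3 log.py; python3 path2.py .535 .318 .20 -31.3 1; python3 - <<'E'
from tri import *
f=optics.grab_frame("wrist"); cv2.imwrite("pics/w10.png",f["frame"])
d=np.array([-.5195,-.8545]);n=np.array([.8545,-.5195]); c=np.array([.512,.280])
for a,b in((-.06,-.02),(-.06,.02),(.06,.02),(.06,-.02)): print(wproj(f,[*(c+a*d+b*n),.032]).round(1))
E
```

```text
t 12.9333 p [0.5334 0.3187 0.1997] gap 0.0849 F [0.6 0.5 0.5]
q [5.200e-01 4.160e-01 1.497e+00 1.000e-03 1.236e+00 1.061e+00]
[[ 0.515  0.857 -0.007]
 [ 0.857 -0.515 -0.003]
 [-0.006 -0.004 -1.   ]]
rot total [-0.2  0.4  0.3] per row [-0.23  0.35  0.3 ] dist/row cm 0.18026533143894072
1 [0.02, 0.18, -0.03] q [0.52 0.41 1.5  0.   1.23 1.06] v 0.09 e 0.0
[236.3 156.4]
[274.  156.6]
[271.2 255.1]
[238. 255.]
```

View pics/w10.png

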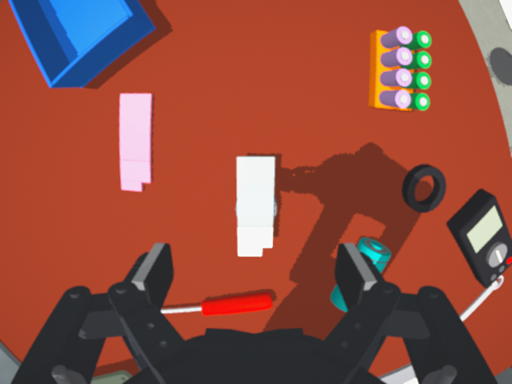

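The white plate sits at wrist columns 236–275, rows 156–256, with the notch at its lower right (267,250). That is within 1 px of my prediction. I'm going down over the clear end.

>>> play_rows --pt "0 0.1 0 -0.2 0.4 0.3" --pt "-0.1 0 4 0 0 0" --pt "-0.1 0.05 4 0 0 0" --pt "0 0 4 0 0 0" --pt "0 0 3 0 0 0" --pt "0 0 1.5 0 0 0" --pt "0 0 1 0 0 0" --pt "0 0 0 0 0 0"

```text
t: 13.65
eef_pos: [0.534, 0.3158, 0.0222]
orientation: [0.872, 0.489, -0.001, -0.001]
wrist_force: [0.0, 0.0, 0.4]
finger_gap: 0.0851
```

```bash
python3 log.py; python3 path2.py .5343 .3167 .012 -31.3 1
```

```text
t 13.65 p [0.534  0.3158 0.0222] gap 0.0851 F [0.  0.  0.4]
q [0.515 0.581 1.712 0.002 0.852 1.062]
[[ 0.521  0.854 -0.003]
 [ 0.854 -0.521 -0.   ]
 [-0.002 -0.003 -1.   ]]
rot total [-0.2  0.1 -0.1] per row [-0.15  0.11 -0.1 ] dist/row cm 1.0233621349428774
1 [0.1, -0.02, 1.02] q [0.52 0.59 1.72 0.   0.83 1.06] v 0.29 e 0.0
```

>>> play_rows --pt "0.1 0 0.5 0 0 0" --pt "0 0 0.5 0 0 0" --pt "0 0 0 0 0 0"

```text
t: 13.9
eef_pos: [0.5358, 0.3184, 0.0152]
orientation: [0.872, 0.49, 0.002, -0.001]
wrist_force: [-0.1, -0.7, 0.4]
finger_gap: 0.085
```

>>> play_rows --fingers 3.2 --pt "0 0 0 0 0 0" --pt "0 0 0 0 0 0" --pt "0 0 0 0 0 0" --pt "0 0 0 0 0 0" --pt "0 0 0 0 0 0" --pt "0 0 0 0 0 0" --pt "0 0 0 0 0 0"

```text
t: 14.48
eef_pos: [0.5356, 0.3186, 0.0155]
orientation: [0.872, 0.49, 0.002, -0.001]
wrist_force: [-0.6, -0.6, 4.6]
finger_gap: 0.0388
```

```bash
python3 log.py; python3 - <<'E'
from h import *
f=optics.grab_frame("wrist"); cv2.imwrite("pics/w11.png",f["frame"])
E
```

```text
t 14.4833 p [0.5356 0.3186 0.0155] gap 0.0388 F [-0.6 -0.6  4.6]
q [0.517 0.59  1.715 0.002 0.833 1.062]
[[ 0.52   0.854  0.002]
 [ 0.854 -0.52   0.003]
 [ 0.004  0.    -1.   ]]
```

View pics/w11.png

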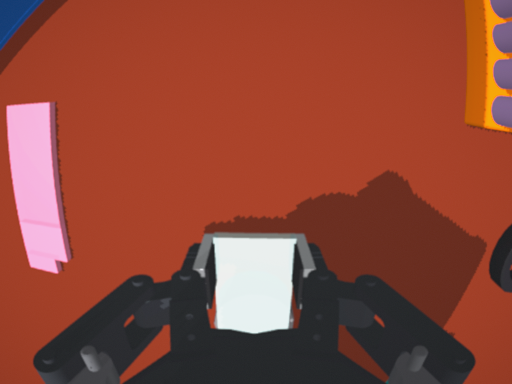

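>>> play_rows --pt "0 0 -0.3 0 0 0" --pt "0 0 -1 0 0 0" --pt "0 0 -2 0 0 0" --pt "0 0 -3.5 0 0 0" --pt "0 0 -3.5 0 0 0" --pt "0 0 -3.5 0 0 0" --pt "0 0 0 0 0 0" --pt "0 0 0 0 0 0"

```text
t: 15.2
eef_pos: [0.5363, 0.3186, 0.1556]
orientation: [0.872, 0.49, 0.004, -0.001]
wrist_force: [-0.8, 0.6, -1.1]
finger_gap: 0.0384
```

```bash
python3 log.py; python3 - <<'E'
from h import *
f=optics.grab_frame("wrist"); cv2.imwrite("pics/w12.png",f["frame"])
f=optics.grab_frame("scene"); cv2.imwrite("pics/s12.png",cv2.resize(f["frame"][90:220,210:380],(785,600),interpolation=cv2.INTER_CUBIC))
f=optics.grab_frame("top"); cv2.imwrite("pics/t12.png",cv2.resize(f["frame"][150:255,100:237],(785,600),interpolation=cv2.INTER_CUBIC))
E
```

```text
t 15.2 p [0.5363 0.3186 0.1556] gap 0.0384 F [-0.8  0.6 -1.1]
q [0.517 0.445 1.566 0.002 1.123 1.063]
[[ 0.52   0.854  0.006]
 [ 0.854 -0.52   0.005]
 [ 0.007  0.002 -1.   ]]
```

View pics/w12.png

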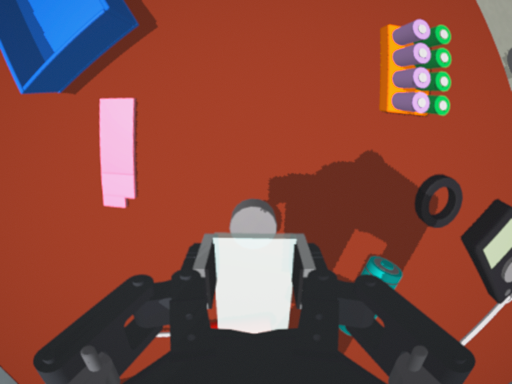

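View pics/s12.png

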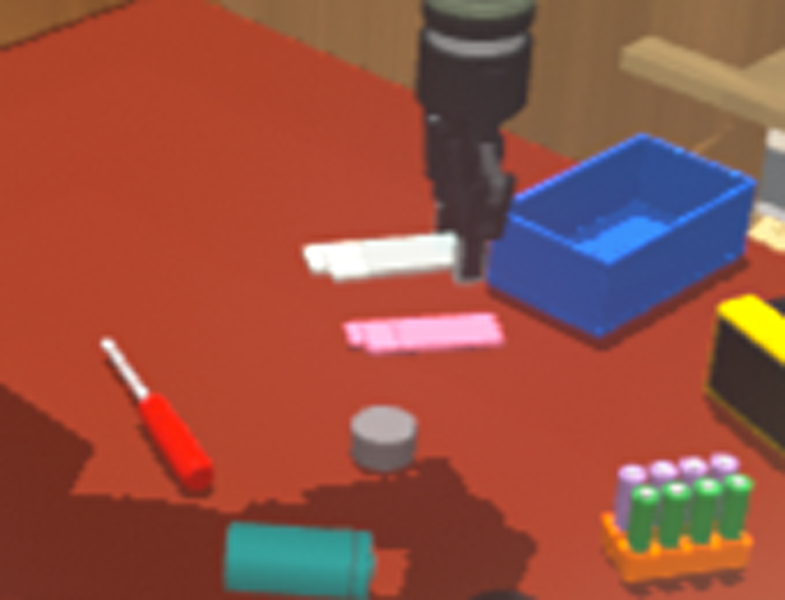

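View pics/t12.png

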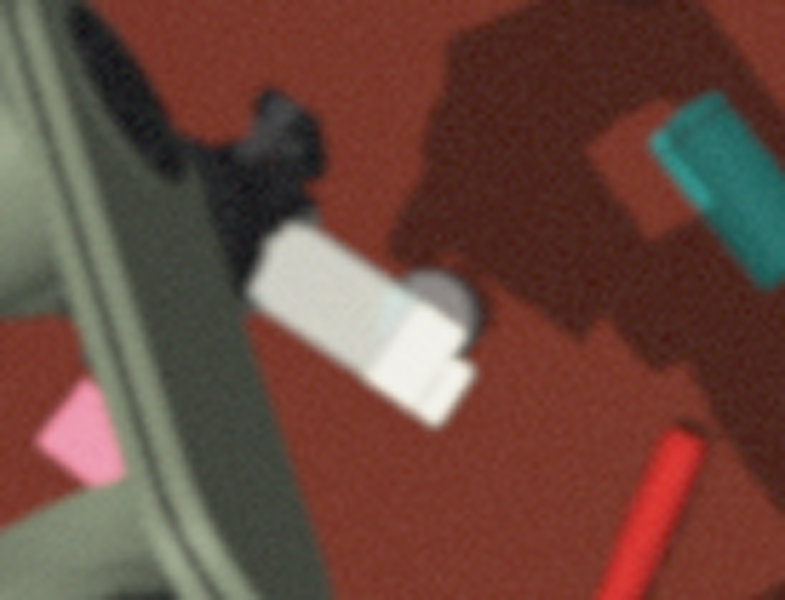

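```bash
python3 path2.py .5902 -.1836 .14 -6.9 16
```

```text
rot total [ -0.1  -0.  -24.4] per row [-0.01 -0.   -1.53] dist/row cm 3.1514195651982333
1 [-2.49, 1.93, 0.07] q [0.47 0.43 1.6  0.   1.11 0.99] v 0.89 e 0.0
2 [-2.54, 1.86, 0.07] q [0.42 0.42 1.63 0.   1.1  0.91] v 0.91 e 0.0
3 [-2.59, 1.79, 0.07] q [0.37 0.4  1.65 0.   1.09 0.84] v 0.93 e 0.0
4 [-2.64, 1.72, 0.07] q [0.32 0.39 1.67 0.   1.08 0.76] v 0.95 e 0.0
5 [-2.68, 1.65, 0.07] q [0.26 0.38 1.69 0.   1.07 0.68] v 0.96 e 0.0
6 [-2.73, 1.58, 0.07] q [0.21 0.38 1.7  0.   1.06 0.6 ] v 0.97 e 0.0
7 [-2.77, 1.51, 0.07] q [0.15 0.37 1.71 0.   1.06 0.51] v 0.98 e 0.0
8 [-2.81, 1.43, 0.07] q [0.1  0.37 1.71 0.   1.06 0.43] v 0.99 e 0.0
9 [-2.84, 1.36, 0.07] q [0.04 0.37 1.71 0.   1.06 0.35] v 0.99 e 0.0
10 [-2.88, 1.28, 0.07] q [-0.01  0.38  1.71  0.    1.06  0.27] v 0.98 e 0.0
11 [-2.91, 1.2, 0.07] q [-0.07  0.39  1.7   0.    1.06  0.19] v 0.97 e 0.0
12 [-2.94, 1.12, 0.07] q [-0.12  0.39  1.69  0.    1.06  0.11] v 0.96 e 0.0
13 [-2.97, 1.05, 0.07] q [-0.17  0.41  1.67  0.    1.07  0.03] v 0.95 e 0.0
14 [-3.0, 0.97, 0.07] q [-0.22  0.42  1.65  0.    1.07 -0.05] v 0.93 e 0.0
15 [-3.02, 0.89, 0.07] q [-0.27  0.44  1.62 -0.    1.08 -0.13] v 0.91 e 0.0
16 [-3.05, 0.81, 0.07] q [-0.32  0.45  1.59 -0.    1.09 -0.2 ] v 0.89 e 0.0
```

>>> play_rows --pt "-2.5 1.9 0.1 0 0 -1.5" --pt "-2.55 1.85 0.05 0 0 -1.5" --pt "-2.6 1.8 0.1 0 0 -1.5" --pt "-2.65 1.7 0.05 0 0 -1.5" --pt "-2.7 1.65 0.1 0 0 -1.6" --pt "-2.7 1.6 0.05 0 0 -1.5" --pt "-2.75 1.5 0.1 0 0 -1.5" --pt "-2.8 1.45 0.05 0 0 -1.6"

```text
t: 16.02
eef_pos: [0.5616, 0.0661, 0.1442]
orientation: [0.814, 0.58, -0.001, -0.002]
wrist_force: [0.4, 0.3, -1.0]
finger_gap: 0.0381
```

>>> play_rows --pt "-2.85 1.35 0.1 0 0 -1.5" --pt "-2.9 1.3 0.05 0 0 -1.5" --pt "-2.9 1.2 0.1 0 0 -1.5" --pt "-2.95 1.1 0.05 0 0 -1.6" --pt "-2.95 1.05 0.1 0 0 -1.5" --pt "-2.5 0.8 0 0 0 -1.6" --pt "-2 0.6 0 0 0 -1.5" --pt "-1 0.4 0 0 0 -1.5"

```text
t: 16.68
eef_pos: [0.5868, -0.1487, 0.1394]
orientation: [0.749, 0.663, -0.0, -0.002]
wrist_force: [0.7, 0.3, -1.7]
finger_gap: 0.0386
```

>>> play_rows --pt "0 0 0 0 0 0" --pt "0 0 0 0 0 0"

```text
t: 16.85
eef_pos: [0.5869, -0.1461, 0.1399]
orientation: [0.749, 0.662, 0.0, -0.002]
wrist_force: [-0.0, -0.2, -1.3]
finger_gap: 0.0383
```

```bash
python3 log.py; python3 path2.py .5902 -.1836 .1065 -6.9 1;python3 - <<'E'
from h import *
f=optics.grab_frame("scene"); cv2.imwrite("pics/s13f.png",f["frame"]);cv2.imwrite("pics/s13.png",cv2.resize(f["frame"][180:310,80:250],(785,600),interpolation=cv2.INTER_CUBIC))
f=optics.grab_frame("top"); cv2.imwrite("pics/t13f.png",f["frame"]);cv2.imwrite("pics/t13.png",cv2.resize(f["frame"][150:255,300:437],(785,600),interpolation=cv2.INTER_CUBIC))
E
```

```text
t 16.85 p [ 0.5869 -0.1461  0.1399] gap 0.0383 F [-0.  -0.2 -1.3]
q [-0.265  0.436  1.625  0.004  1.084 -0.144]
[[ 0.122  0.992 -0.002]
 [ 0.992 -0.122  0.004]
 [ 0.004 -0.003 -1.   ]]
rot total [-0.2 -0.2 -0.1] per row [-0.16 -0.21 -0.14] dist/row cm 5.033373584783964
1 [-3.69, 0.79, 3.33] q [-0.32  0.48  1.64  0.    1.02 -0.2 ] v 0.75 e 0.0
```

View pics/s13.png

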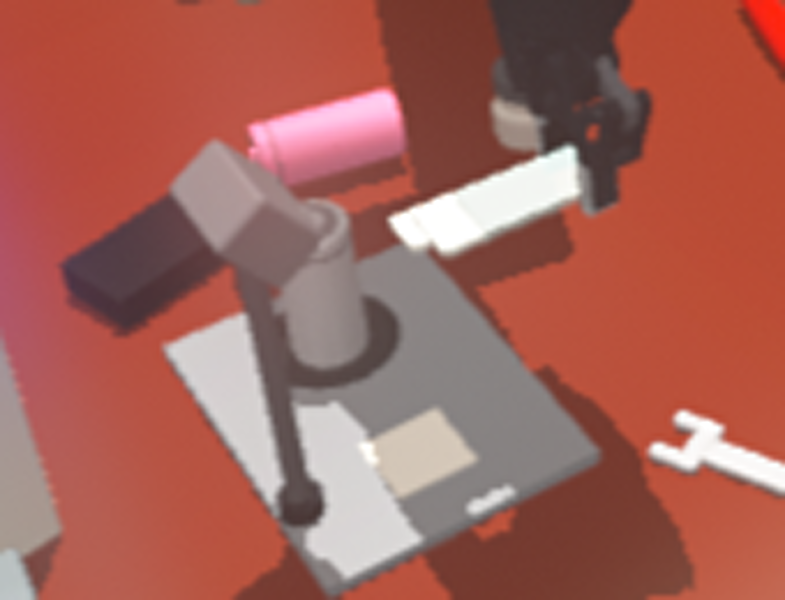

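View pics/t13.png

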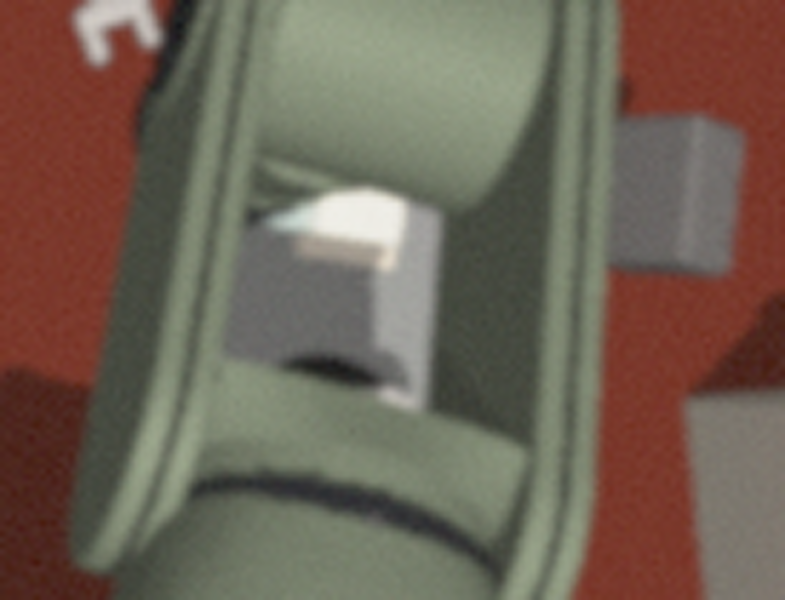

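>>> play_rows --pt "-0.9 0.2 0.8 0 0 0" --pt "-1.1 0.25 1.0 -0.2 -0.2 -0.1" --pt "-0.9 0.2 0.8 0 0 0" --pt "-0.5 0.1 0.5 0 0 0" --pt "-0.3 0.05 0.25 0 0 0" --pt "0 0 0 0 0 0" --pt "0 0 0 0 0 0" --pt "0 0 0 0 0 0"

```text
t: 17.62
eef_pos: [0.5917, -0.1838, 0.1085]
orientation: [0.748, 0.664, 0.001, 0.002]
wrist_force: [-0.4, -0.0, -0.9]
finger_gap: 0.038
```

```bash
python3 log.py; python3 path2.py .5902 -.1836 .1065 -6.9 1;python3 - <<'E'
from tri import *
W=optics.grab_frame("wrist"); cv2.imwrite("pics/w14.png",W["frame"])
f=optics.grab_frame("scene"); cv2.imwrite("pics/s14.png",cv2.resize(f["frame"][200:290,110:228],(785,600),interpolation=cv2.INTER_CUBIC))
T=optics.grab_frame("top"); cv2.imwrite("pics/t14.png",cv2.resize(T["frame"][150:255,300:437],(785,600),interpolation=cv2.INTER_CUBIC))
# predicted plate corners in scene crop
s=robot.state(); from scipy.spatial.transform import Rotation as R
A=R.from_quat(s["orientation"]).as_matrix(); d=-A[:,0]; n=np.array([-d[1],d[0],0]) # +y plate
c=s["eef_pos"]+[0,0,.0135]+.045*d; print("pred label",c+.04*d)
k=785/118; 
for nm,a,b in(("F-",.06,-.02),("F notch outer",.06,.008),("notch inner",.048,.008),("notch side",.048,.02),("frost line +y",.022,.02),("frost line -y",.022,-.02)):
    u=proj(f,c+a*d+b*n+[0,0,.003]); print(nm,((u-[110,200]+.5)*k).round(0), "top crop",((proj(T,c+a*d+b*n+[0,0,.003])-[300,150]+.5)*5.73).round(0))
E
```

```text
t 17.6167 p [ 0.5917 -0.1838  0.1085] gap 0.038 F [-0.4 -0.  -0.9]
q [-0.32   0.482  1.634  0.     1.021 -0.201]
[[ 0.119  0.993  0.005]
 [ 0.993 -0.119 -0.001]
 [-0.001  0.005 -1.   ]]
rot total [0.3 0.  0.1] per row [0.28 0.04 0.07] dist/row cm 0.25104600563063195
1 [-0.0, -0.15, 0.2] q [-0.32  0.48  1.64 -0.    1.02 -0.2 ] v 0.03 e 0.0
pred label [ 0.58167641 -0.26800102  0.1222212 ]
F- [298. 295.] top crop [459. 240.]
F notch outer [331. 337.] top crop [466. 180.]
notch inner [361. 324.] top crop [440. 176.]
notch side [376. 342.] top crop [443. 150.]
frost line +y [438. 313.] top crop [387. 142.]
frost line -y [389. 255.] top crop [377. 228.]
```

View pics/s14.png

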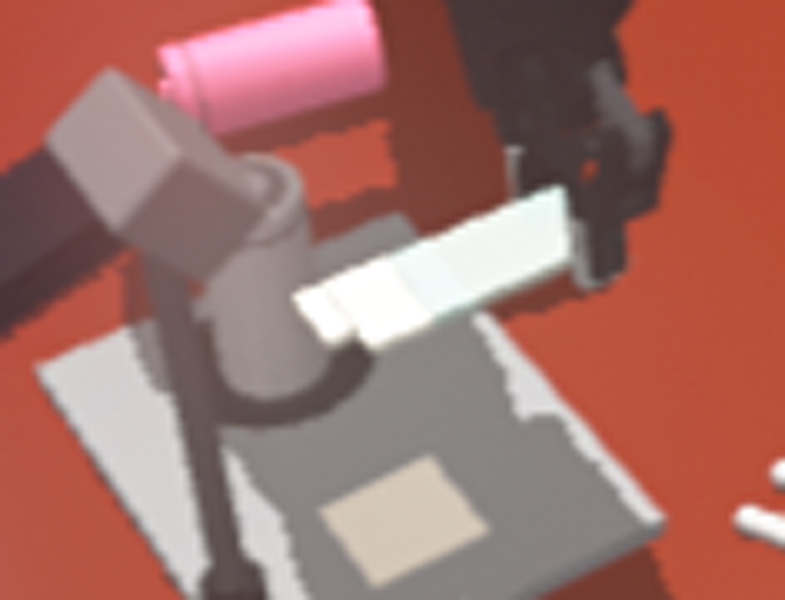

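View pics/t14.png

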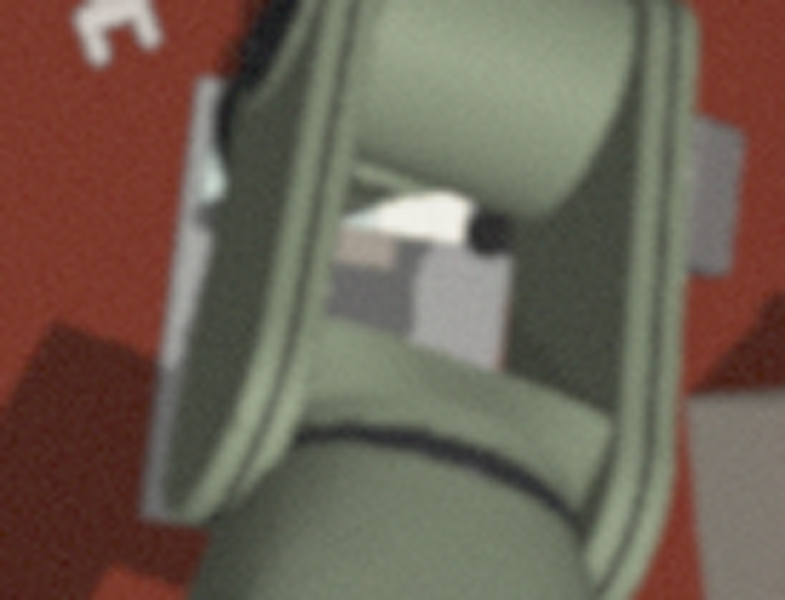

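View pics/w14.png

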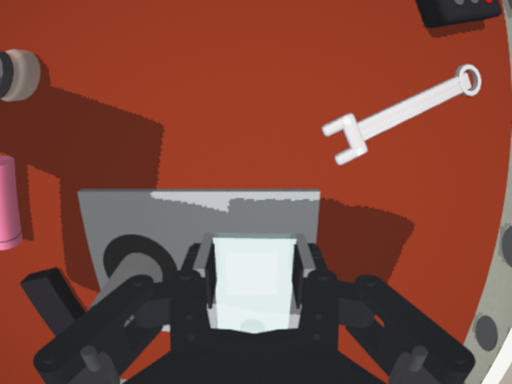

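>>> play_rows --pt "0 -0.15 0.2 0.3 0 0" --pt "0 0 0 0 0 0" --pt "0 0 0 0 0 0" --pt "0 0 0 0 0 0" --pt "0 0 0 0 0 0" --pt "0 0 0 0 0 0" --pt "0 0 0 0 0 0" --pt "0 0 0 0 0 0"

```text
t: 18.43
eef_pos: [0.5901, -0.1837, 0.1062]
orientation: [0.748, 0.664, -0.001, -0.0]
wrist_force: [0.3, 0.7, -0.1]
finger_gap: 0.0384
```

```bash
python3 log.py; python3 - <<'E'
from h import *
s=robot.state(); print(np.abs(s["joint_vel"]).max())
f=optics.grab_frame("scene"); cv2.imwrite("pics/s15.png",f["frame"])
E
```

```text
t 18.4333 p [ 0.5901 -0.1837  0.1062] gap 0.0384 F [ 0.3  0.7 -0.1]
q [-3.200e-01  4.850e-01  1.636e+00 -1.000e-03  1.022e+00 -2.000e-01]
[[ 0.119  0.993 -0.001]
 [ 0.993 -0.119 -0.001]
 [-0.001 -0.001 -1.   ]]
0.0019750369089940063
```

View pics/s15.png

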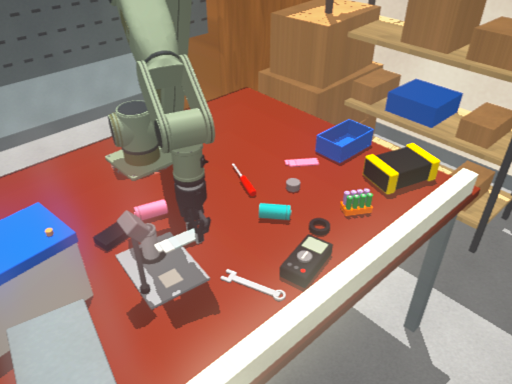

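The cell stands on the mark, the plate is held still over the patch (177,238 in the scene view), and the bystanders are where they were. Handing in.

```bash
python3 -c "
from bench import ticket; print(ticket.close_job())"
```

```text
the job is handed in; nothing more can be done
None
```

I stood the steel cell on the round mark, stud up, and released it. I then picked up the white plate by its clear end and held it over the white patch. I handed in at about 18.5 s with the plate still held there.

**Cell**
- My first grip was too high, so I opened, went about 7 mm deeper and gripped again before lifting.
- I lowered it in small steps until the wrist force showed contact (about +9 N), eased off, then opened the fingers.
- The images then show it upright, about 2 mm from the mark's centre.

**Plate**
- I found the frosted end by its notch, and the label face is up.
- Going by the arm's pose and the measured grip, the frosted end's centre is at about (0.580, -0.268, 0.120) m. It is level within about 0.1° and points at the camera post.
- In the last comparison, before a 2.5 mm final correction, the scene view's unnotched frosted corner and frost line agreed within about 1 px.
- At the end the arm was still and the wrist force was under 1 N.

**What did not fully agree**
- The top view put the frosted corner about 1 px (2–3 mm) from the prediction; the arm hid most of the plate from that camera.
- The finger gap read 1.5 mm under the true size on both objects. I put that down to pad compression.
- The fingers stopped about 3 mm higher on the plate than I commanded; I allowed for this in the final height.

In the last scene picture the bystanders look unmoved.

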